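# Refill the tilt-out kiln-prop bin

### The job

Pull the cabinet's tilt-out bin open to its stop and, with it open, tip the kiln props out of the scoops into its opening (a scoop may already be empty) until every prop is in the bin. Then shut the bin fully and, after that, log the refill by pushing the tally's sprung plunger all the way down and letting it come up again. At the end all three scoops stand upright and empty on the ware board; leave the clay cup and the bowl where they are.

Things in the scene. Friction and masses are not known exactly. Their poses are not given: they have to be found in the camera images.
- cabinet: bench-top wooden cabinet, 180 deep x 236 wide x 239 mm high (its white top board is the top 14 mm), fixed. Origin: on the table under the middle of its front face; its own -x points out of the front (roughly towards the robot), +y to its left side as seen in +x, z up. The bin fills its front below the top board.
- bin (a joint): tilt of the bin about a level hinge along the cabinet's y, over the cabinet's origin, 14 mm above the table. 0 = shut, front upright; grows as its top tips out; 0.6 rad = open at its stop. Friction keeps it where it is left; 3 to 6 N at the pull moves it. The front is a plywood panel 212 wide x 185 high x 12 mm thick, its inner face on the hinge axis.
- bin_pull (a point): middle of the bin's dark wooden pull: an upright blade standing straight out of the panel near its top, mid-width: 16 mm thick (along y), 55 mm long outwards, 50 mm high. The point is 48 mm in front of the hinge axis and 152 mm above it (shut), 36 mm out from the panel. Axes turn with the bin: -x out of the front, z up along the panel.
- bin_in (a point): point inside the bin's open-topped grey hopper (120 deep x 200 wide, walls 5 mm, sides and back 130 mm high), mid-width, 60 mm behind the panel's inner face, 50 mm above the hopper's underside; turns with the bin. When open, pieces go in between the tipped panel's top edge (about 170 mm above the table) and the cabinet's front face: a gap of about 104 mm.
- plunger_top (a point): top of the sprung plunger of the bench tally: a black round knob 48 mm across on a steel stem, on a fixed grey block 85 x 75 x 45 mm; the knob's top is 92 mm above the table when up.
- plunger (a joint): stroke of the tally's plunger, pressed straight down: 0 = up (where its spring returns it), 0.018 m = fully down at its stop; takes about 2.5 N to start, 7.5 N at the bottom.
- board: flat dark wooden ware board lying on the table, fixed, 280 (its x) x 430 (its y) x 12 mm thick; origin at the centre of its underside. The scoops start on it side by side, 135 mm apart along its y.
- scoop1_mid (a point): one of the three pale rigid scoops: tray 110 long x 92 wide x 52 mm high, 4 mm walls at sides and back, open at the front (+x) with a flat floor and no lip, so it must be carried about level; 0.22 kg. The point is 26 mm above the underside at the tray's middle; x to the open front, z up. Its props slide out when it is tipped nose-down by some 45 degrees or more.
- scoop1_grip (a point): middle of that scoop's handle: an upright blade behind the tray's back wall, 16 mm thick (scoop's y), 58 mm long (x), reaching from 16 to 71 mm above the scoop's underside. The point is 86 mm behind the tray's middle (141 mm behind the tray's front edge) and 46 mm above the underside; axes as the scoop's.
- scoop2_mid (a point): another scoop, same as scoop1.
- scoop2_grip (a point): middle of that scoop's handle, same as scoop1_grip.
- scoop3_mid (a point): another scoop, same as scoop1.
- scoop3_grip (a point): middle of that scoop's handle, same as scoop1_grip.
- prop1a_mid (a point): kiln prop: buff fired-clay block with a bore, 34 (its x) x 26 x 26 mm, about 0.04 kg; the point is at its centre. Props with 1 in the name start lying in scoop1, with 2 in scoop2, with 3 in scoop3: up to three in each, perhaps none in one of them.
- prop1b_mid (a point): another kiln prop, same as prop1a.
- prop1c_mid (a point): another kiln prop, same as prop1a.
- prop2a_mid (a point): another kiln prop, same as prop1a.
- prop2b_mid (a point): another kiln prop, same as prop1a.
- prop2c_mid (a point): another kiln prop, same as prop1a.
- prop3a_mid (a point): another kiln prop, same as prop1a.
- prop3b_mid (a point): another kiln prop, same as prop1a.
- prop3c_mid (a point): another kiln prop, same as prop1a.
- mug: bystander: grey clay cup 76 mm across, 80 mm high; origin at its foot. Leave it alone.
- bowl: bystander: white bowl 120 mm across, 50 mm high; origin at its foot. Leave it alone.
Mind the look-alikes: they are no part of the job. What is shaped like the part that bears prop3c_mid but green or turquoise is not meant. Leave any pink look-alike of the part that bears scoop2_mid alone.

How it is judged:
By the outcome, as a careful person would: the job done as asked, in the order asked, and still so for the second after the job is handed in, with the robot touching nothing.
Of prop1a, prop1b, prop1c only 1 to 3 are there at a start; the rules pass over those that are not, and their reading is None.
Of prop2a, prop2b, prop2c, prop3a, prop3b, prop3c only 2 to 5 are there at a start; the rules pass over those that are not, and their reading is None.
At some moment in a run one of scoop1, scoop2, scoop3 may be knocked a few centimetres aside while the robot is not near it.
It also fails if it takes over 210 s, if anything falls off the work surface, if the arm or the gripper's body presses on something with over 40 N, if the wrist force passes 120 N, or if a joint passes its speed limit or range.

### The arm

A 6-joint arm with a two-finger parallel gripper is mounted at the origin on the work surface. World frame = base frame: x ahead of the robot, y to its left, z up, the work surface at z = 0. Lengths are in m, angles in rad, forces in N, time in s.
With the tool pointing down it reaches from about 0.4 to 0.825 m from the base axis. Payload 7 kg.
Tool frame: the origin (TCP) lies between the finger pads; the fingertips stand 8 mm ahead of it and the grasp point (between the pads) lies 11 mm behind it (arm.finger_overhang is the distance from the TCP to the fingertips, in m); z points along the fingers, y is the line along which they close (so a half turn about z gives the same grasp; the last joint's range is limited). The gripper opens to 88 mm and grips with 3 to 60 N. Pads are 19 mm wide; open, the fingers measure 130 mm over their backs; the gripper's body (78 mm by 193 mm) begins 47 mm behind the grasp point.
Start: joints at [-0.834, 0.359, 0.012, 0, -1.224, -0.288], TCP at [0.293, -0.608, 0.235] pointing down, gripper open.
Joint ranges: [-3.07, 3.07], [-1.43, 2.12], [-1.02, 1.25], [-3.03, 1.67], [-3.05, -0], [-3.03, 3.03]. Speed limits (rad/s): [2.39, 2.39, 3.01, 3.14, 3.14, 3.14].

### API

Orientations are given as [roll, pitch, yaw] about the fixed x, y, z axes, in that order (R = Rz(yaw) Ry(pitch) Rx(roll)).
In Python, from station import arm gives the robot as it stands.
- The arm moves only by the tool move_arm, never from a script. Its argument "rows" is text: rows parted by semicolons, each of 7 numbers parted by spaces: the turn, a rotation vector about the tool's x, y, z in degrees, then the shift along the tool's x, y, z in m, then the finger opening in m, from 0 to 0.0876. A call has 1 to 8 rows; each row shifts and turns the commanded pose from where the row before left it, along the tool's axes as they then stand; what a row does not reach is not made up. A row lasts 1/8 s, in which the tool goes at most 62.5 mm and 10.7 degrees, less where a joint would pass 70% of its speed; a pose out of reach is approached as far as the arm can. A call is refused whole if a number of a shift passes 0.0625 or a number of a turn 10.7, either way. A call with a gripper value outside its range is refused whole. The fingers move at their own pace and stop on an object; "squeeze" is the grip in N (left out, the last holds). Time passes only in rows, so rows that do not move let the fingers close. It gives the time, the measured TCP pose, the force, the opening and the grip force at its end, in the units of the state.
- arm.get_state(): the state, without advancing time (a new reading comes with each control period).
- arm.grab_frame(name): name is "scene" or "top"; returns (picture, depth): 420x560x3 uint8, blue, green, red; 420x560 float32, m along the optical axis (not along the pixel's ray), 0 where there is no reading.
- arm.camera_model(name): a dict with "mtx" (3x3 intrinsics, pixels), "camera_from_world" (4x4, takes a point from world to camera coordinates). Camera axes: x right, y down, z forward; pixel columns grow to the right and rows downward; lengths in m; the calibration is good to about 2 mm. A picture is of the moment at which its call begins. camera_model takes no time and is no camera call.
- arm.job_done(): hands the job in; it is judged then, once.
The state is a dict: "t": time; "q": joint angles; "qd": joint speeds; "joint_efforts": joint torques, N m; "eef_pos": TCP position; "ee_rot": TCP orientation; "force": force on the tool from outside, world axes, zero at the start; "moment": the same for the moment, N m; "width": finger opening in m; "gripper_force": force on a finger pad.
Only numpy, scipy, OpenCV 4.12 (cv2) and the standard library are available. Lean on these libraries where they do the work, as an engineer would, in place of code of your own. Each camera call takes 0.05 s, during which the arm holds its last target. There are 200 camera calls.

## Working session

There is one attempt and no reset: what is moved stays moved. The work goes in short steps, Python scripts to look and compute and a tool call to move; the robot and the scene stay as the last step left them, time stands still between calls to the robot, and variables do not carry over. Pictures are saved under pics/ and viewed, at most 14 in all, crops included, and the job is handed in when it is done.

Besides the shell and the picture viewer there is one more tool, called after "Request:" as a command line: name --argument value ..., lists and objects as JSON in quotes. move_arm: Moves the arm, as the interface text tells. Its arguments: {"type":"object","properties":{"rows":{"type":"string"},"squeeze":{"type":"number"}},"required":["rows"]}

```bash
ls; mkdir -p pics
python3 - <<'E'
from station import arm
import cv2, numpy as np
for n in ("scene","top"):
    p,d=arm.grab_frame(n); cv2.imwrite(f"pics/{n}0.png",p); np.save(f"pics/{n}0.npy",d)
    m=arm.camera_model(n); print(n,np.round(m["mtx"],1).tolist(),np.round(m["camera_from_world"],3).tolist())
print(arm.get_state(), arm.finger_overhang)
E
```

```text
pics
scene [[504.3, 0.0, 284.5], [0.0, 504.3, 211.9], [0.0, 0.0, 1.0]] [[-0.146, 0.989, -0.012, 0.154], [0.668, 0.09, -0.738, -0.213], [-0.729, -0.116, -0.674, 1.755], [0.0, 0.0, 0.0, 1.0]]
top [[471.0, 0.0, 274.7], [0.0, 471.0, 206.4], [0.0, 0.0, 1.0]] [[0.012, -1.0, 0.007, -0.094], [-0.986, -0.013, -0.166, 0.473], [0.166, -0.005, -0.986, 1.397], [0.0, 0.0, 0.0, 1.0]]
{'t': 0.1, 'q': array([-8.33921981e-01,  3.59273647e-01,  1.11540490e-02, -2.83722802e-04,
       -1.22411133e+00, -2.88129911e-01]), 'qd': array([-0.00040346, -0.00014429,  0.00100454,  0.00070716,  0.0001704 ,
       -0.00044115]), 'joint_efforts': array([-1.07472959e-03, -5.84162664e+01,  2.93751436e+01,  7.01543212e+00,
        1.01554327e-02, -6.28929911e-05]), 'eef_pos': array([ 0.29263952, -0.60779222,  0.23374931]), 'ee_rot': array([ 3.14014139e+00, -1.51951046e-04, -2.69294470e+00]), 'force': array([-0.37591281, -0.41828002, -0.92716752]), 'moment': array([ 0.05133006,  0.01895487, -0.01772246]), 'gripper_force': 0.0, 'width': 0.08765802598314738} 0.008
```

View pics/scene0.png

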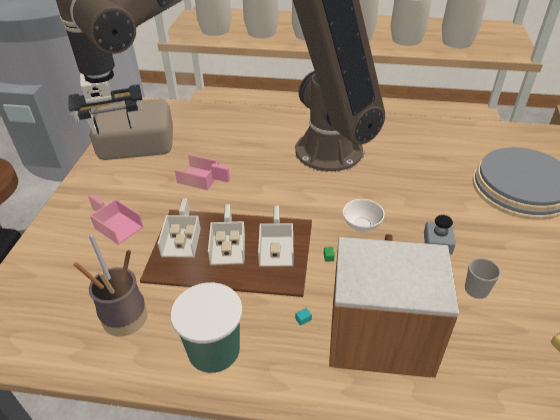

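View pics/top0.png

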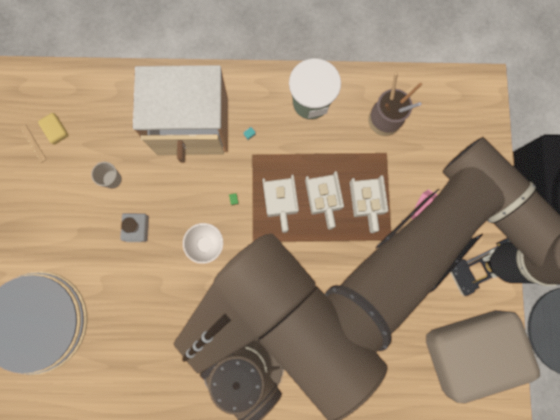

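The scene shows the board with three pale scoops (scene px ~(181,236), (227,242), (276,244)) holding about 3, 3 and 1 props. The pink scoops at (203,172) and (116,221) and the green and turquoise blocks at (329,254) and (304,316) are look-alikes. The cabinet's dark pull is at top px (180,150), the tally at top (131,226), the bowl at (203,243) and the cup at (105,175). Next I enlarge the top view of the scoops and cabinet to confirm.

```bash
python3 - <<'E'
import cv2,numpy as np
p=cv2.imread("pics/top0.png")
a=cv2.resize(p[140:250,245:395],(800,587),interpolation=cv2.INTER_CUBIC)  # x5.333
cv2.imwrite("pics/c1.png",a)
b=cv2.resize(p[55:250,80:240],(492,600),interpolation=cv2.INTER_CUBIC)  # x3.077
cv2.imwrite("pics/c2.png",b)
E
cat > h.py <<'E'
import numpy as np, cv2
from scipy.spatial.transform import Rotation as R
from station import arm
def onplane(name,uv,z):
    "world xy of pixel on plane z"
    m=arm.camera_model(name);T=m["camera_from_world"];Rc,t=T[:3,:3],T[:3,3]
    c=-Rc.T@t; r=Rc.T@np.linalg.solve(m["mtx"],[uv[0],uv[1],1.0])
    return c+r*(z-c[2])/r[2]
def cloud(name,d):
    m=arm.camera_model(name);T=m["camera_from_world"]
    v,u=np.indices(d.shape); P=np.stack([u,v,np.ones_like(u)],-1)@np.linalg.inv(m["mtx"]).T*d[...,None]
    return (P-T[:3,3])@T[:3,:3]
def proj(name,P):
    m=arm.camera_model(name);T=m["camera_from_world"]
    q=(np.atleast_2d(P)@T[:3,:3].T+T[:3,3])@m["mtx"].T
    return q[:,:2]/q[:,2:]
def rel(pos,Rt,s=None):
    "turn (deg rotvec) and shift in tool axes from present pose to target (pos, Rotation)"
    s=s or arm.get_state(); R0=R.from_euler("xyz",s["ee_rot"])
    return np.degrees((R0.inv()*Rt).as_rotvec()), R0.inv().apply(np.array(pos)-s["eef_pos"])
E
```

```text
(no output)
```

View pics/c1.png

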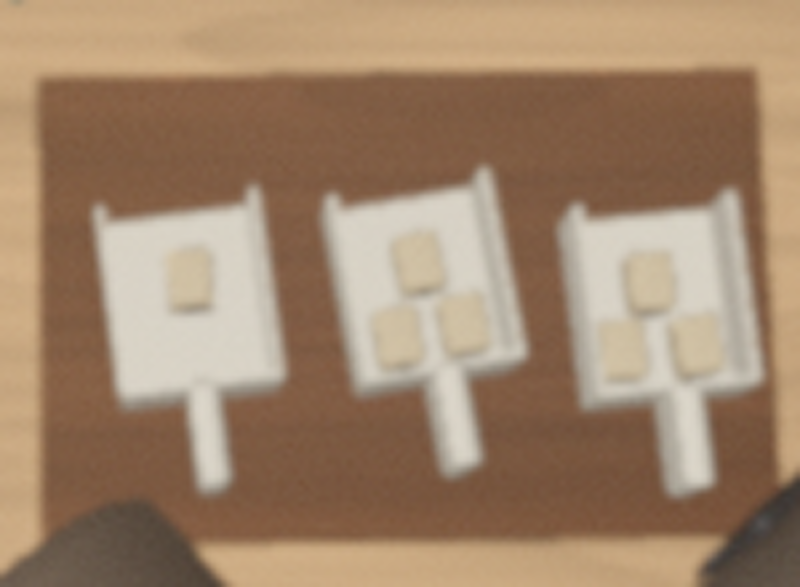

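View pics/c2.png

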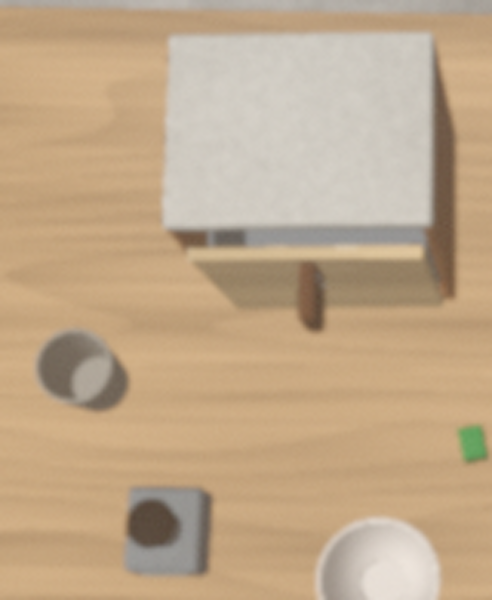

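The crops confirm that the three pale scoops on the board are the ones meant: left has 1 prop, middle 3, right 3, with handles at crop px (208,440), (455,425) and (688,440). In the cabinet crop, the top corners are at (170,36), (432,34), (163,226) and (432,226). The pull runs (308,262)-(311,328), the bin stands slightly ajar, and the knob is at (152,523).

Run:
```python
from h import *
d=np.load("pics/top0.npy"); C=cloud("top",d)
ds=np.load("pics/scene0.npy"); S=cloud("scene",ds); img=cv2.imread("pics/scene0.png")
np.set_printoptions(precision=4,suppress=True)
o2=lambda u,v:(80+u/3.075,55+v/3.077)
o1=lambda u,v:(245+u/5.333,140+v/5.336)
print("cab corners",[onplane("top",o2(*p),.239)[:2] for p in((170,36),(432,34),(163,226),(432,226))])
print("knob",onplane("top",o2(152,523),.092)[:2], "mug rim",onplane("top",o2(75,367),.08)[:2],"bowl",onplane("top",o2(379,575),.05)[:2])
def pca(P):
    c=P.mean(0); w,V=np.linalg.eigh(np.cov(P[:,:2].T)); v=V[:,1]; v=v*np.sign(v[0]); e=(P[:,:2]-c[:2])@v
    return len(P),c,np.degrees(np.arctan2(v[1],v[0])),np.ptp(e)
for nm,f,b in(("A",(204,388),(213,488)),("B",(447,372),(463,472)),("C",(682,392),(692,492))):
    F=onplane("top",o1(*f),.083);B=onplane("top",o1(*b),.083);m=(F+B)/2;v=F-B
    print(nm,"hand",m[:2],np.degrees(np.arctan2(v[1],v[0])),np.hypot(*v[:2]))
    for n,X in(("top",C),("scene",S)):
        k=(np.abs(X[...,0]-m[0])<.04)&(np.abs(X[...,1]-m[1])<.03)&(X[...,2]>.074)&(X[...,2]<.09)
        if k.sum()>5: print("   ",n,*pca(X[k]))
# tray: rim points
for n,X in(("top",C),("scene",S)):
    k=(X[...,2]>.078)&(X[...,2]<.1)&(X[...,0]>.4)&(X[...,0]<.52)&(X[...,1]<.03)&(X[...,1]>-.4)
    print(n,k.sum())
    # knob
    k=(X[...,2]>.085)&(X[...,2]<.098)&(np.abs(X[...,0]-.36)<.1)&(np.abs(X[...,1]-.25)<.12)
    print("knob",n,k.sum(),X[k].mean(0) if k.any() else'')
    k=(X[...,2]>.232)&(X[...,2]<.248)&(X[...,0]>.5)&(X[...,0]<.85)&(X[...,1]<.4)&(X[...,1]>0)
    P=X[k].astype(np.float32)[:,:2]; print("cab",n,cv2.minAreaRect(P), cv2.boxPoints(cv2.minAreaRect(P)))
    # panel/pull in top: points in front
for (u,v) in((188,256),(422,252),(305,252),(308,300),(311,328),(308,270),(340,290),(240,303)):
    a=o2(u,v); print((u,v),C[int(round(a[1])),int(round(a[0]))])
```

```text
cab corners [array([0.8256, 0.3014]), array([0.8311, 0.0671]), array([0.6482, 0.2967]), array([0.6517, 0.0614])]
knob [0.4049 0.3345] mug rim [0.558  0.4226] bowl [0.3622 0.124 ]
A hand [ 0.4206 -0.1162] 5.621812788744675 0.05578624408495951
    top 105 [ 0.4241 -0.1151  0.0818] 8.795175059929106 0.05712599439213026
    scene 88 [ 0.4302 -0.1158  0.0828] 7.154556983730339 0.060001815047139806
B hand [ 0.4314 -0.2523] 8.623796731819606 0.056270229399434525
    top 111 [ 0.4362 -0.2518  0.0817] 10.772106849337543 0.05690945819373902
    scene 90 [ 0.4422 -0.2522  0.0828] 10.581020968819601 0.05842293909192664
C hand [ 0.4219 -0.3804] 4.3874830907539915 0.05573886135101813
    top 109 [ 0.4272 -0.3815  0.0818] 6.240492479148134 0.05626747971278389
    scene 92 [ 0.4327 -0.3819  0.0825] 5.605194405462156 0.058001765811433015
top 279
knob top 187 [0.4057 0.3386 0.0911]Traceback (most recent call last):
  File "<stdin>", line 26, in <module>
cv2.error: OpenCV(4.12.0) /io/opencv/modules/imgproc/src/convhull.cpp:143: error: (-215:Assertion failed) total >= 0 && (depth == CV_32F || depth == CV_32S) in function 'convexHull'
```

Run:
```python
from h import *
np.set_printoptions(precision=4,suppress=True)
X={n:cloud(n,np.load(f"pics/{n}0.npy")) for n in("top","scene")}
o2=lambda u,v:(80+u/3.075,55+v/3.077)
for n,P in X.items():
    def sel(x0,x1,y0,y1,z0,z1):
        k=(P[...,0]>x0)&(P[...,0]<x1)&(P[...,1]>y0)&(P[...,1]<y1)&(P[...,2]>z0)&(P[...,2]<z1); return P[k]
    def rect(Q): return cv2.minAreaRect(np.ascontiguousarray(Q[:,:2],dtype=np.float32)) if len(Q) else None
    for m in((.426,-.1155),(.438,-.252),(.43,-.3815)):
        Q=sel(m[0]-.045,m[0]+.045,m[1]-.025,m[1]+.025,.080,.087); print(n,"hand",len(Q),np.round(np.ravel(Q.mean(0)),4),rect(Q))
    Q=sel(.35,.46,.28,.39,.088,.096);print("knob",rect(Q))
    Q=sel(.35,.46,.25,.42,.04,.05);print("block",rect(Q))
    Q=sel(.5,.9,0,.4,.235,.245); r=rect(Q);print("cab",len(Q),r, cv2.boxPoints(r))
T=X["top"]
for (u,v) in((195,256),(415,253),(305,254),(308,300),(311,322),(308,270),(340,290),(250,300),(430,300)):
    a=o2(u,v); print((u,v),T[int(round(a[1])),int(round(a[0]))])
```

```text
top hand 63 [ 0.4241 -0.1153  0.0831] ((0.4252532422542572, -0.1147928535938263), (0.05707678943872452, 0.01564822345972061), 7.490500450134277)
top hand 80 [ 0.4354 -0.2524  0.0829] ((0.43646326661109924, -0.25194478034973145), (0.056660715490579605, 0.016180550679564476), 10.221759796142578)
top hand 76 [ 0.4272 -0.3815  0.083 ] ((0.4276359975337982, -0.3824131190776825), (0.054465245455503464, 0.015741894021630287), 4.045712471008301)
knob ((0.40514421463012695, 0.33813756704330444), (0.04134294018149376, 0.042830370366573334), 1.228176236152649)
block ((0.4067577123641968, 0.3386845588684082), (0.08299684524536133, 0.07500796765089035), 1.1036057472229004)
cab 5031 ((0.7412021160125732, 0.1836540400981903), (0.1819579005241394, 0.23616087436676025), 1.3597419261932373) [[0.6474 0.2995]
 [0.6531 0.0634]
 [0.835  0.0678]
 [0.8294 0.3039]]
scene hand 73 [ 0.4272 -0.1162  0.0836] ((0.42565643787384033, -0.11721175909042358), (0.059079259634017944, 0.01396715734153986), 8.913713455200195)
scene hand 65 [ 0.4398 -0.253   0.0837] ((0.43756043910980225, -0.2539825141429901), (0.057984940
[... 216 characters left out ...]
7863464355, 0.33872348070144653), (0.045844584703445435, 0.04303986579179764), 15.207535743713379)
block ((0.40666401386260986, 0.33792176842689514), (0.07568806409835815, 0.08889494091272354), 89.0830078125)
cab 7871 ((0.7406877875328064, 0.18335765600204468), (0.18362365663051605, 0.23636408150196075), 1.4942502975463867) [[0.6458 0.2991]
 [0.652  0.0628]
 [0.8356 0.0676]
 [0.8294 0.3039]]
(195, 256) [0.6351 0.2802 0.1974]
(415, 253) [0.6413 0.081  0.1961]
(305, 254) [0.6367 0.1806 0.1969]
(308, 300) [0.5994 0.178  0.1871]
(311, 322) [0.5808 0.1774 0.171 ]
(308, 270) [0.6251 0.179  0.1882]
(340, 290) [0.6372 0.1654 0.0893]
(250, 300) [0.635  0.262  0.0601]
(430, 300) [0.6415 0.0832 0.0465]
```

The bin reads shut and the poses from the two cameras agree. Now a small planner that prints rows for world waypoints.

```bash
cat >> h.py <<'E'
def pose(G,tilt,head,back=.011):
    "grasp point G, forward tilt & heading in deg -> TCP pos, Rotation"
    a,h=np.radians([tilt,head]); z=np.array([np.sin(a)*np.cos(h),np.sin(a)*np.sin(h),-np.cos(a)]); y=np.array([-np.sin(h),np.cos(h),0])
    return np.array(G)+back*z, R.from_matrix(np.stack([np.cross(y,z),y,z],1))
def plan(wps,start=None):
    "wps: list of (G,tilt,head,nrows); prints the per-row turn and shift for each leg"
    s=arm.get_state(); p,r=start or (s["eef_pos"],R.from_euler("xyz",s["ee_rot"]))
    for G,t,h,n in wps:
        P,Q=pose(G,t,h); w=(r.inv()*Q).as_rotvec()/n; rows=[]
        for i in range(n):
            d=r.inv().apply((P-p)/n); rows.append(np.r_[np.degrees(w),d*1000]); p=p+(P-p)/n; r=r*R.from_rotvec(w)
        rows=np.array(rows)
        if np.ptp(rows,0).max()<.3: print(f"{n} x",np.round(rows[0],1))
        else: print(n,"rows"); print(np.round(rows,1))
def st():
    s=arm.get_state(); M=R.from_euler("xyz",s["ee_rot"]).as_matrix(); z=M[:,2];y=M[:,1]
    print("t%.1f G"%s["t"],np.round(s["eef_pos"]-.011*z,4),"tilt %.1f head %.1f roll %.1f"%(np.degrees(np.arctan2(np.hypot(z[0],z[1])*np.sign(z[0]),-z[2])),np.degrees(np.arctan2(-y[0],y[1])),np.degrees(np.arcsin(y[2]))),"F",np.round(s["force"],1),"w %.4f gf %.1f"%(s["width"],s["gripper_force"]),"q",np.round(s["q"],2))
E
python3 - <<'E'
from h import *
np.set_printoptions(precision=2,suppress=True)
st()
plan([((.575,.179,.33),10,1.4,20),((.600,.179,.24),10,1.4,6),((.600,.179,.172),10,1.4,6)])
E
```

```text
t0.1 G [ 0.29 -0.61  0.24] tilt -0.1 head 25.7 roll 0.1 F [-0.4 -0.4 -0.9] w 0.0877 gf 0.0 q [-0.83  0.36  0.01 -0.   -1.22 -0.29]
20 rows
[[  0.1  -0.5   1.2 -29.9  29.3  -4.2]
 [  0.1  -0.5   1.2 -27.8  28.4  -3.8]
 [  0.1  -0.5   1.2 -25.9  27.5  -3.5]
 [  0.1  -0.5   1.2 -24.1  26.7  -3.1]
 [  0.1  -0.5   1.2 -22.3  25.8  -2.8]
 [  0.1  -0.5   1.2 -20.7  25.   -2.6]
 [  0.1  -0.5   1.2 -19.2  24.1  -2.3]
 [  0.1  -0.5   1.2 -17.8  23.3  -2.1]
 [  0.1  -0.5   1.2 -16.4  22.5  -1.9]
 [  0.1  -0.5   1.2 -15.2  21.7  -1.7]
 [  0.1  -0.5   1.2 -14.   20.9  -1.5]
 [  0.1  -0.5   1.2 -12.9  20.1  -1.4]
 [  0.1  -0.5   1.2 -11.8  19.4  -1.2]
 [  0.1  -0.5   1.2 -10.9  18.6  -1.1]
 [  0.1  -0.5   1.2  -9.9  17.9  -1. ]
 [  0.1  -0.5   1.2  -9.1  17.2  -0.9]
 [  0.1  -0.5   1.2  -8.3  16.5  -0.8]
 [  0.1  -0.5   1.2  -7.6  15.9  -0.7]
 [  0.1  -0.5   1.2  -6.9  15.2  -0.7]
 [  0.1  -0.5   1.2  -6.2  14.6  -0.6]]
6 rows
[[ -0.   -0.   -0.  -20.2  46.5  13.6]
 [ -0.   -0.   -0.  -16.9  38.7  11.3]
 [ -0.   -0.   -0.  -14.1  32.3   9.5]
 [ -0.   -0.   -0.  -11.7  26.9   7.9]
 [ -0.   -0.   -0.   -9.8  22.4   6.6]
 [ -0.   -0.   -0.   -8.1  18.7   5.5]]
6 rows
[[-0.  -0.   0.  -4.8 15.6 15.7]
 [-0.  -0.   0.  -4.  13.  13.1]
 [-0.  -0.   0.  -3.3 10.8 10.9]
 [-0.  -0.   0.  -2.8  9.   9.1]
 [-0.  -0.   0.  -2.3  7.5  7.6]
 [-0.  -0.   0.  -1.9  6.3  6.3]]
```

```bash
sed -i 's|P,Q=pose(G,t,h); w=|P,Q=pose(G,t,h); D=(P-p)/n; w=|; s|d=r.inv().apply((P-p)/n)|d=r.inv().apply(D)|; s|p=p+(P-p)/n;|p=p+D;|' h.py
python3 - <<'E'
from h import *
s=arm.get_state(); g=s["eef_pos"]+[0,0,.011]
plan([(g,10,1.4,4),((.575,.179,.33),10,1.4,24),((.600,.179,.24),10,1.4,6),((.600,.179,.172),10,1.4,6)])
E
```

```text
4 x [ 0.6 -2.5  6.1 -0.4 -0.2 -0. ]
24 x [ -0.   -0.    0.  -13.   32.5  -1.3]
6 x [ 0.  -0.   0.  -1.5 -0.1 15.5]
6 x [-0.  -0.   0.   2.  -0.  11.2]
```

Request:
move_arm --rows "0.6 -2.5 6.1 0 0 0 0.06; 0.6 -2.5 6.1 0 0 0 0.06; 0.6 -2.5 6.1 0 0 0 0.06; 0.6 -2.5 6.1 0 0 0 0.06; 0 0 0 -0.013 0.0325 -0.0013 0.06; 0 0 0 -0.013 0.0325 -0.0013 0.06; 0 0 0 -0.013 0.0325 -0.0013 0.06; 0 0 0 -0.013 0.0325 -0.0013 0.06"

```text
t: 1.1
eef_pos: [0.3404, -0.4758, 0.248]
ee_rot: [-3.138, 0.178, -3.12]
force: [0.3, -0.7, 1.2]
width: 0.0601
gripper_force: 0.0
```

Request:
move_arm --rows "0 0 0 -0.013 0.0325 -0.0013 0.06; 0 0 0 -0.013 0.0325 -0.0013 0.06; 0 0 0 -0.013 0.0325 -0.0013 0.06; 0 0 0 -0.013 0.0325 -0.0013 0.06; 0 0 0 -0.013 0.0325 -0.0013 0.06; 0 0 0 -0.013 0.0325 -0.0013 0.06; 0 0 0 -0.013 0.0325 -0.0013 0.06; 0 0 0 -0.013 0.0325 -0.0013 0.06"

```text
t: 2.1
eef_pos: [0.4352, -0.2137, 0.276]
ee_rot: [-3.138, 0.178, -3.12]
force: [0.4, 0.0, -0.7]
width: 0.0601
gripper_force: 0.0
```

Request:
move_arm --rows "0 0 0 -0.013 0.0325 -0.0013 0.06; 0 0 0 -0.013 0.0325 -0.0013 0.06; 0 0 0 -0.013 0.0325 -0.0013 0.06; 0 0 0 -0.013 0.0325 -0.0013 0.06; 0 0 0 -0.013 0.0325 -0.0013 0.06; 0 0 0 -0.013 0.0325 -0.0013 0.06; 0 0 0 -0.013 0.0325 -0.0013 0.06; 0 0 0 -0.013 0.0325 -0.0013 0.06"

```text
t: 3.1
eef_pos: [0.5301, 0.0485, 0.3036]
ee_rot: [-3.138, 0.178, -3.119]
force: [0.2, -0.6, -0.2]
width: 0.0598
gripper_force: 0.0
```

Request:
move_arm --rows "0 0 0 -0.013 0.0325 -0.0013 0.06; 0 0 0 -0.013 0.0325 -0.0013 0.06; 0 0 0 -0.013 0.0325 -0.0013 0.06; 0 0 0 -0.013 0.0325 -0.0013 0.06; 0 0 0 0 0 0 0.06; 0 0 0 0 0 0 0.06"

```text
t: 3.85
eef_pos: [0.5771, 0.1782, 0.3168]
ee_rot: [-3.137, 0.177, -3.119]
force: [0.3, 0.3, 0.5]
width: 0.0601
gripper_force: 0.0
```

Run:
```python
from h import *
st(); plan([((.600,.179,.24),10,1.4,6),((.600,.179,.172),10,1.4,6)])
```

```text
t3.9 G [0.5752 0.1782 0.3277] tilt 10.1 head 1.2 roll -0.3 F [0.3 0.3 0.5] w 0.0601 gf 0.0 q [ 0.69  0.1  -0.21  0.13 -1.13 -2.29]
6 x [-0.   0.  -0.  -1.5  0.1 15.1]
6 x [ 0.   0.   0.   2.   0.  11.2]
```

Request:
move_arm --rows "0 0 0 -0.0015 0 0.0151 0.06; 0 0 0 -0.0015 0 0.0151 0.06; 0 0 0 -0.0015 0 0.0151 0.06; 0 0 0 -0.0015 0 0.0151 0.06; 0 0 0 -0.0015 0 0.0151 0.06; 0 0 0 -0.0015 0 0.0151 0.06; 0 0 0 0.002 0 0.0112 0.06; 0 0 0 0.002 0 0.0112 0.06"

```text
t: 4.85
eef_pos: [0.6025, 0.1786, 0.2064]
ee_rot: [-3.138, 0.178, -3.119]
force: [-0.1, -0.3, 0.0]
width: 0.0602
gripper_force: 0.0
```

Request:
move_arm --rows "0 0 0 0.002 0 0.0112 0.06; 0 0 0 0.002 0 0.0112 0.06; 0 0 0 0.002 0 0.0112 0.06; 0 0 0 0.002 0 0.0112 0.06; 0 0 0 0 0 0 0.06"

```text
t: 5.48
eef_pos: [0.6021, 0.178, 0.1604]
ee_rot: [-3.137, 0.176, -3.119]
force: [0.5, -1.0, 0.1]
width: 0.0601
gripper_force: 0.0
```

Request:
move_arm --rows "0 0 0 0 0 0 0; 0 0 0 0 0 0 0; 0 0 0 0 0 0 0; 0 0 0 0 0 0 0; 0 0 0 0 0 0 0" --squeeze 30

```text
t: 6.1
eef_pos: [0.6032, 0.18, 0.162]
ee_rot: [-3.14, 0.18, -3.119]
force: [2.5, 10.1, -5.9]
width: 0.0158
gripper_force: 30.0
```

Run:
```python
from h import *
st()
# arc about the hinge: constant tool motion per row
s=arm.get_state(); r=R.from_euler("xyz",s["ee_rot"]); p=s["eef_pos"]
h=np.radians(1.4); ax=np.array([np.sin(h),-np.cos(h),0]); H=np.array([.651,.1813,.014])
for a,n in((.6,16),):
    w=R.from_rotvec(ax*a/n); p1=H+w.apply(p-H)
    print("per row turn",np.degrees(r.inv().apply(ax*a/n)),"shift mm",1000*r.inv().apply(p1-p))
    W=R.from_rotvec(ax*a); print("end TCP",H+W.apply(p-H))
```

```text
t6.1 G [0.6012 0.18   0.1728] tilt 10.3 head 1.3 roll -0.1 F [ 2.5 10.1 -5.9] w 0.0158 gf 30.0 q [ 0.66  0.25 -0.4   0.15 -0.78 -2.31]
per row turn [-0.00450307 -2.14858416  0.00350441] shift mm [ 5.7663196 -0.0106518  0.8788521]
end TCP [0.52799561 0.17814245 0.10916773]
```

Request:
move_arm --rows "0 -2.15 0 0.0058 0.0015 0.0009 0; 0 -2.15 0 0.0058 0 0.0009 0; 0 -2.15 0 0.0058 0 0.0009 0; 0 -2.15 0 0.0058 0 0.0009 0; 0 -2.15 0 0.0058 0 0.0009 0; 0 -2.15 0 0.0058 0 0.0009 0; 0 -2.15 0 0.0058 0 0.0009 0; 0 -2.15 0 0.0058 0 0.0009 0"

```text
t: 7.1
eef_pos: [0.565, 0.1789, 0.1544]
ee_rot: [3.138, 0.44, -3.102]
force: [22.6, 27.7, -39.0]
width: 0.016
gripper_force: 30.0
```

```bash
cat >> h.py <<'E'
def arc(a,n,H=(.651,.1813,.014),head=1.4):
    s=arm.get_state(); r=R.from_euler("xyz",s["ee_rot"]); p=s["eef_pos"]; H=np.array(H)
    h=np.radians(head); ax=np.array([np.sin(h),-np.cos(h),0]); w=R.from_rotvec(ax*a/n)
    print("per row turn",np.round(np.degrees(r.inv().apply(ax*a/n)),2),"shift mm",np.round(1000*r.inv().apply(H+w.apply(p-H)-p),2),"radius",np.hypot(*(p-H)[[0,2]]),"ang",np.arctan2(H[0]-p[0],p[2]-H[2]))
E
python3 - <<'E'
from h import *
st(); arc(.3,8)
E
```

```text
t7.1 G [0.5603 0.1786 0.1644] tilt 25.2 head 2.4 roll 0.2 F [ 22.6  27.7 -39. ] w 0.0160 gf 30.0 q [ 0.67  0.08 -0.92  0.9  -0.32 -3.03]
per row turn [ 0.03 -2.15 -0.02] shift mm [6.12 0.08 0.79] radius 0.16466362469544768 ang 0.5494820608429634
```

The wrist is near its range (q6, with q5 close to 0), so I release and regrasp with the tool turned half round and tilted less.

Request:
move_arm --rows "0 0 0 0 0 0 0.06; 0 0 0 0 0 0 0.06; 0 0 0 0 0 0 0.06; 0 0 0 0 0 -0.015 0.06; 0 0 0 0 0 -0.02 0.06; 0 0 0 0 0 -0.03 0.06; 0 0 0 0 0 -0.03 0.06; 0 5 0 0 0 -0.02 0.06"

```text
t: 8.1
eef_pos: [0.5143, 0.1718, 0.262]
ee_rot: [-3.141, 0.354, -3.109]
force: [2.7, -1.2, 0.3]
width: 0.0598
gripper_force: 0.0
```

Request:
move_arm --rows "0 8 0 0 0 -0.01 0.06; 0 8 0 0 0 -0.01 0.06; 0 4 0 0 0 0 0.06; 0 0 -10.6 0 0 0 0.06; 0 0 -10.6 0 0 0 0.06; 0 0 -10.6 0 0 0 0.06; 0 0 -10.6 0 0 0 0.06; 0 0 -10.6 0 0 0 0.06"

```text
t: 9.1
eef_pos: [0.5107, 0.1725, 0.2807]
ee_rot: [-3.136, 0.004, -2.18]
force: [0.2, -0.1, 0.8]
width: 0.0604
gripper_force: 0.0
```

Request:
move_arm --rows "0 0 -10.6 0 0 0 0.06; 0 0 -10.6 0 0 0 0.06; 0 0 -10.6 0 0 0 0.06; 0 0 -10.6 0 0 0 0.06; 0 0 -10.6 0 0 0 0.06; 0 0 -10.6 0 0 0 0.06; 0 0 -10.6 0 0 0 0.06; 0 0 -10.6 0 0 0 0.06"

```text
t: 10.1
eef_pos: [0.5106, 0.1724, 0.2807]
ee_rot: [-3.138, -0.005, -0.7]
force: [0.1, 0.3, 0.1]
width: 0.0603
gripper_force: 0.0
```

Request:
move_arm --rows "0 0 -10.6 0 0 0 0.06; 0 0 -10.6 0 0 0 0.06; 0 0 -10.6 0 0 0 0.06; 0 0 -10.6 0 0 0 0.06; 0 0 0 0 0 0 0.06"

```text
t: 10.72
eef_pos: [0.5107, 0.1725, 0.2807]
ee_rot: [3.141, -0.007, 0.033]
force: [0.2, 0.5, -0.2]
width: 0.0598
gripper_force: 0.0
```

```bash
cat >> h.py <<'E'
_pose=pose
def pose(G,tilt,head,back=.011):
    "half-turned grasp: tool x forward, y = -left; tilt>0 (points forward) = NEGATIVE turn about tool y"
    P,Q=_pose(G,tilt,head,back); return P,Q*R.from_rotvec([0,0,np.pi])
def st():
    s=arm.get_state(); M=R.from_euler("xyz",s["ee_rot"]).as_matrix(); z=M[:,2];x=M[:,0]
    print("t%.1f G"%s["t"],np.round(s["eef_pos"]-.011*z,4),"tilt %.1f head %.1f roll %.1f"%(np.degrees(np.arctan2(x[2],-z[2])),np.degrees(np.arctan2(-M[0,1]*-1,-M[1,1])),np.degrees(np.arcsin(M[2,1]))),"F",np.round(s["force"],1),"w %.4f gf %.1f"%(s["width"],s["gripper_force"]),"q",np.round(s["q"],2))
E
python3 - <<'E'
from h import *
st()
p,d=arm.grab_frame("top"); cv2.imwrite("pics/t1.png",p[60:260,60:400]); X=cloud("top",d)
k=(X[...,0]>.5)&(X[...,0]<.66)&(X[...,1]>.06)&(X[...,1]<.3)&(X[...,2]>.12)&(X[...,2]<.21)
Q=X[k]; print(len(Q))
for y0 in (.10,.12,.15,.17,.18,.19,.22,.24):
    q=Q[np.abs(Q[:,1]-y0)<.006]; 
    if len(q): i=q[:,2].argmax(); print(y0,np.round(q[i],4),np.round(q[:,0].min(),4))
E
```

```text
t10.7 G [0.5106 0.1725 0.2917] tilt 0.4 head 1.9 roll 0.0 F [ 0.2  0.5 -0.2] w 0.0598 gf 0.0 q [ 0.69  0.1  -0.22  0.   -1.24  0.91]
218
0.1 [0.603  0.096  0.1984] 0.5956
0.15 [0.5996 0.1511 0.1977] 0.5996
0.17 [0.6034 0.1687 0.1934] 0.6011
0.18 [0.6025 0.1847 0.196 ] 0.5432
0.19 [0.6025 0.1847 0.196 ] 0.5432
```

```bash
sed -i 's/= NEGATIVE turn/= POSITIVE turn/' h.py
python3 - <<'E'
from h import *
plan([((.558,.180,.27),-6,1.4,3),((.565,.180,.157),-6,1.4,9)])
E
```

```text
3 rows
[[ 0.  -2.1  0.1 15.4 -2.   7.3]
 [ 0.  -2.1  0.1 15.6 -2.   6.7]
 [ 0.  -2.1  0.1 15.9 -2.1  6.1]]
9 x [-0.  -0.   0.   2.1  0.  12.4]
```

Request:
move_arm --rows "0 -2.1 0.1 0.0154 -0.002 0.0073 0.06; 0 -2.1 0.1 0.0156 -0.002 0.0067 0.06; 0 -2.1 0.1 0.0159 -0.002 0.0061 0.06; 0 0 0 0.0021 0 0.0124 0.06; 0 0 0 0.0021 0 0.0124 0.06; 0 0 0 0.0021 0 0.0124 0.06; 0 0 0 0.0021 0 0.0124 0.06; 0 0 0 0.0021 0 0.0124 0.06"

```text
t: 11.78
eef_pos: [0.5608, 0.1804, 0.1958]
ee_rot: [3.141, 0.103, 0.03]
force: [0.2, 0.3, -0.4]
width: 0.0596
gripper_force: 0.0
```

Request:
move_arm --rows "0 0 0 0.0021 0 0.0124 0.06; 0 0 0 0.0021 0 0.0124 0.06; 0 0 0 0.0021 0 0.0124 0.06; 0 0 0 0.0021 0 0.0124 0.06; 0 0 0 0 0 0 0; 0 0 0 0 0 0 0; 0 0 0 0 0 0 0; 0 0 0 0 0 0 0" --squeeze 30

```text
t: 12.78
eef_pos: [0.5644, 0.1805, 0.1466]
ee_rot: [3.141, 0.102, 0.03]
force: [-0.4, 0.2, -0.6]
width: 0.0252
gripper_force: 0.0
```

Run:
```python
from h import *
st(); arc(.365,10)
```

```text
t12.8 G [0.5656 0.1805 0.1576] tilt -5.9 head 1.7 roll 0.0 F [-0.4  0.2 -0.6] w 0.0252 gf 0.0 q [ 0.6   0.35 -0.19 -0.06 -1.12  1.03]
per row turn [-0.01  2.09  0.  ] shift mm [-4.43 -0.03  3.72] radius 0.15839155438755645 ang 0.5781481257312892
```

Request:
move_arm --rows "0 0 0 0 0 0 0; 0 0 0 0 0 0 0; 0 0 0 0 0 0 0; 0 2.1 0 -0.0044 0 0.0037 0; 0 2.1 0 -0.0044 0 0.0037 0; 0 2.1 0 -0.0044 0 0.0037 0; 0 2.1 0 -0.0044 0 0.0037 0; 0 2.1 0 -0.0044 0 0.0037 0"

```text
t: 13.78
eef_pos: [0.5416, 0.1785, 0.1283]
ee_rot: [3.14, -0.081, 0.029]
force: [5.6, -8.2, -4.5]
width: 0.0157
gripper_force: 30.0
```

Run:
```python
from h import *
st(); arc(.18,5)
```

```text
t13.8 G [0.5407 0.1785 0.1392] tilt 4.6 head 1.7 roll 0.1 F [ 5.6 -8.2 -4.5] w 0.0157 gf 30.0 q [ 0.7   0.24 -0.46  0.07 -0.81  0.86]
per row turn [-0.01  2.06  0.  ] shift mm [-4.35 -0.03  3.67] radius 0.15816372145881166 ang 0.7635120646331549
```

Request:
move_arm --rows "0 2.1 0 -0.0044 0.0005 0.0037 0; 0 2.1 0 -0.0044 0.0005 0.0037 0; 0 2.1 0 -0.0044 0.0005 0.0037 0; 0 2.1 0 -0.0044 0 0.0037 0; 0 2.1 0 -0.0044 0 0.0037 0; 0 0 0 0 0 0 0"

```text
t: 14.52
eef_pos: [0.524, 0.178, 0.1084]
ee_rot: [-3.141, -0.267, 0.031]
force: [3.1, -2.1, 6.7]
width: 0.0156
gripper_force: 30.0
```

Run:
```python
from h import *
st(); arc(.07,2)
p,d=arm.grab_frame("top"); X=cloud("top",d)
k=(X[...,0]>.46)&(X[...,0]<.6)&(X[...,1]>.08)&(X[...,1]<.29)&(X[...,2]>.15)&(X[...,2]<.19)
Q=X[k]
for y0 in (.10,.11,.12,.25,.26):
    q=Q[np.abs(Q[:,1]-y0)<.006]
    if len(q): print(y0,np.round(q[q[:,2].argmax()],4),np.round([q[:,0].min(),q[:,0].max()],4))
```

```text
t14.5 G [0.5211 0.1779 0.119 ] tilt 15.3 head 1.8 roll -0.0 F [ 3.1 -2.1  6.7] w 0.0156 gf 30.0 q [ 0.78  0.15 -0.79  0.41 -0.47  0.47]
per row turn [-0.01  2.01 -0.  ] shift mm [-4.3  -0.02  3.49] radius 0.1582265042193793 ang 0.9313744830850944
0.1 [0.5516 0.1013 0.1652] [0.5516 0.5608]
0.11 [0.5369 0.1141 0.1893] [0.4782 0.5603]
0.12 [0.5312 0.1194 0.1894] [0.4776 0.5608]
```

Request:
move_arm --rows "0 1 0 -0.0022 0 0.0018 0; 0 1 0 -0.0022 0 0.0018 0; 0 0.5 0 -0.002 0 0.0016 0; 0 0 0 0 0 0 0"

```text
t: 15.08
eef_pos: [0.523, 0.1781, 0.1063]
ee_rot: [-3.14, -0.317, 0.027]
force: [9.3, -16.0, 35.2]
width: 0.0158
gripper_force: 30.0
```

Run:
```python
from h import *
st(); arc(.07,2)
```

```text
t15.1 G [0.5195 0.178  0.1168] tilt 18.2 head 1.6 roll -0.1 F [  9.3 -16.   35.2] w 0.0158 gf 30.0 q [ 0.77  0.13 -0.89  0.61 -0.38  0.28]
per row turn [-0.01  2.01 -0.01] shift mm [-4.41 -0.    3.33] radius 0.15784851526093296 ang 0.9461761540688807
```

The bin is at its stop: force rises with no further travel. Release, retreat and re-look.

Request:
move_arm --rows "0 0 0 0 0 0 0.06; 0 0 0 0 0 0 0.06; 0 0 0 0 0 0 0.06; 0 0 0 0 0 -0.02 0.06; 0 0 0 0 0 -0.04 0.06; 0 0 0 0 0 -0.04 0.06; 0 -6 0 0 0 -0.04 0.06; 0 -8 0 0 0 -0.04 0.06"

```text
t: 16.08
eef_pos: [0.4656, 0.1771, 0.2741]
ee_rot: [-3.14, -0.058, 0.034]
force: [1.5, -0.7, 0.2]
width: 0.0598
gripper_force: 0.0
```

```bash
cat >> h.py <<'E'
def scoops(ms,tag):
    out={}
    for n in("top","scene"):
        p,d=arm.grab_frame(n); cv2.imwrite(f"pics/{tag}_{n}.png",p); P=cloud(n,d)
        for nm,m in ms.items():
            k=(np.abs(P[...,0]-m[0])<.06)&(np.abs(P[...,1]-m[1])<.05)&(P[...,2]>.080)&(P[...,2]<.087); Q=P[k]
            if len(Q)<20: print(n,nm,"few",len(Q)); continue
            (c,s,a)=cv2.minAreaRect(np.ascontiguousarray(Q[:,:2],dtype=np.float32)); v=np.linalg.eigh(np.cov(Q[:,:2].T))[1][:,1]; v=v*np.sign(v[0])
            print(n,nm,"rect c",np.round(c,4),"sz",np.round(s,3),"ang %.1f pca %.1f"%(a,np.degrees(np.arctan2(v[1],v[0]))))
MS=dict(A=(.4255,-.116),B=(.437,-.253),C=(.4293,-.3825))
E
python3 - <<'E'
from h import *
st(); scoops(MS,"a")
E
```

```text
t16.1 G [0.465  0.177  0.2851] tilt 3.3 head 2.0 roll -0.1 F [ 1.5 -0.7  0.2] w 0.0598 gf 0.0 q [ 0.79  0.   -0.36  0.04 -1.17  0.8 ]
top A rect c [ 0.4254 -0.1145] sz [0.057 0.015] ang 9.1 pca 8.3
top B rect c [ 0.4372 -0.2524] sz [0.055 0.015] ang 10.7 pca 10.9
top C rect c [ 0.4275 -0.3823] sz [0.053 0.016] ang 6.7 pca 6.4
scene A rect c [ 0.4247 -0.1173] sz [0.061 0.014] ang 8.9 pca 7.8
scene B rect c [ 0.4393 -0.2535] sz [0.057 0.014] ang 12.6 pca 11.3
scene C rect c [ 0.4283 -0.3836] sz [0.057 0.017] ang 8.6 pca 7.6
```

Run:
```python
from h import *
plan([((.433,-.115,.20),0,8,9),((.433,-.115,.058),0,8,9)])
```

```text
9 rows
[[-0.  -0.4 -0.7 -5.9 32.6  9.4]
 [-0.  -0.4 -0.7 -6.2 32.5  9.5]
 [-0.  -0.4 -0.7 -6.5 32.4  9.5]
 [-0.  -0.4 -0.7 -6.8 32.3  9.6]
 [-0.  -0.4 -0.7 -7.2 32.3  9.6]
 [-0.  -0.4 -0.7 -7.5 32.2  9.7]
 [-0.  -0.4 -0.7 -7.8 32.1  9.7]
 [-0.  -0.4 -0.7 -8.1 32.   9.8]
 [-0.  -0.4 -0.7 -8.4 31.9  9.8]]
9 x [-0.   0.  -0.   0.  -0.  15.8]
```

Request:
move_arm --rows "0 -0.4 -0.7 -0.006 0.0325 0.0094 0.06; 0 -0.4 -0.7 -0.0063 0.0325 0.0095 0.06; 0 -0.4 -0.7 -0.0066 0.0324 0.0095 0.06; 0 -0.4 -0.7 -0.0069 0.0323 0.0096 0.06; 0 -0.4 -0.7 -0.0072 0.0323 0.0096 0.06; 0 -0.4 -0.7 -0.0075 0.0322 0.0097 0.06; 0 -0.4 -0.7 -0.0078 0.0321 0.0097 0.06; 0 -0.4 -0.7 -0.0081 0.032 0.0098 0.06"

```text
t: 17.18
eef_pos: [0.4327, -0.0866, 0.1934]
ee_rot: [3.137, -0.006, 0.128]
force: [0.1, 0.0, 0.3]
width: 0.0598
gripper_force: 0.0
```

Request:
move_arm --rows "0 -0.4 -0.7 -0.0084 0.032 0.0098 0.06; 0 0 0 0 0 0.02 0.06; 0 0 0 0 0 0.02 0.06; 0 0 0 0 0 0.02 0.06; 0 0 0 0 0 0 0.06"

```text
t: 17.8
eef_pos: [0.4275, -0.1189, 0.123]
ee_rot: [3.137, 0.005, 0.14]
force: [0.3, -0.2, 0.3]
width: 0.0598
gripper_force: 0.0
```

Run:
```python
from h import *
st();plan([((.433,-.115,.058),0,8,6)])
```

```text
t17.8 G [ 0.4276 -0.1188  0.134 ] tilt -0.3 head 8.0 roll 0.3 F [ 0.3 -0.2  0.3] w 0.0598 gf 0.0 q [ 0.18  0.09 -0.63  0.01 -0.85  1.53]
6 x [ 0.   0.  -0.   1.  -0.6 12.7]
```

Request:
move_arm --rows "0 0 0 0.001 -0.0006 0.0127 0.06; 0 0 0 0.001 -0.0006 0.0127 0.06; 0 0 0 0.001 -0.0006 0.0127 0.06; 0 0 0 0.001 -0.0006 0.0127 0.06; 0 0 0 0.001 -0.0006 0.0127 0.06; 0 0 0 0.001 -0.0006 0.0127 0.06; 0 0 0 0 0 0 0; 0 0 0 0 0 0 0" --squeeze 60

```text
t: 18.8
eef_pos: [0.4347, -0.1147, 0.0487]
ee_rot: [3.137, 0.0, 0.14]
force: [-0.2, -0.2, 0.2]
width: 0.0455
gripper_force: 0.0
```

Request:
move_arm --rows "0 0 0 0 0 0 0; 0 0 0 0 0 0 0; 0 0 0 0 0 0 0; 0 0 0 0 0 0 0; 0 0 0 0 0 -0.005 0; 0 0 0 0 0 -0.01 0; 0 0 0 0 0 -0.01 0; 0 0 0 0 0 0 0"

```text
t: 19.8
eef_pos: [0.4352, -0.1145, 0.0746]
ee_rot: [3.137, -0.002, 0.14]
force: [0.1, -0.4, -2.3]
width: 0.0158
gripper_force: 60.0
```

Run:
```python
from h import *
st()
p,d=arm.grab_frame("scene"); cv2.imwrite("pics/s2.png",cv2.resize(p[140:320,130:380],(800,576),interpolation=cv2.INTER_CUBIC))
```

```text
t19.8 G [ 0.4352 -0.1145  0.0856] tilt 0.1 head 8.0 roll 0.2 F [ 0.1 -0.4 -2.3] w 0.0158 gf 60.0 q [ 0.19  0.17 -0.69  0.01 -0.72  1.52]
```

View pics/s2.png

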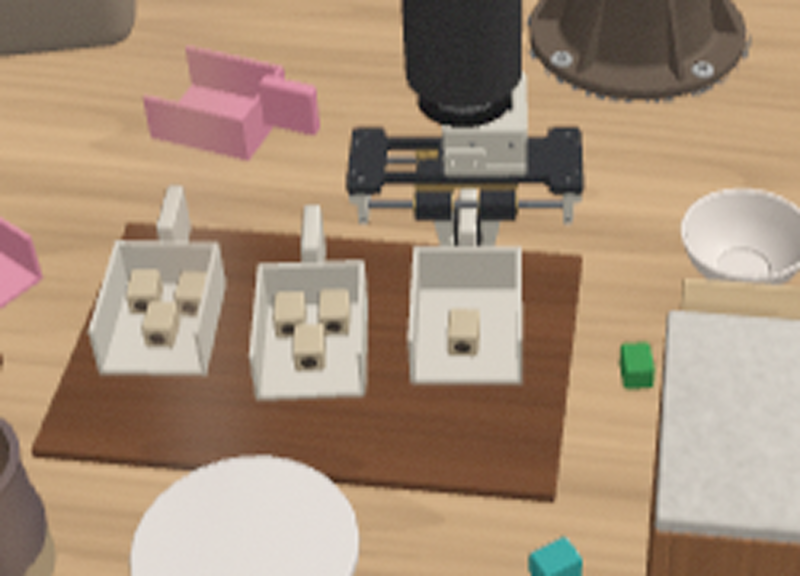

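The crop shows scoop A held level at (467,315) with its prop still in; B and C are undisturbed with 3 each. Now I carry it to the bin.

Run:
```python
from h import *
plan([((.435,-.1145,.30),0,8,8),((.48,.179,.36),0,1.4,14),((.556,.179,.316),-62,1.4,16)])
```

```text
8 x [  0.   -0.   -0.    0.    0.1 -26.9]
14 rows
[[  0.   -0.    0.5   6.1 -20.3  -4.3]
 [  0.   -0.    0.5   5.9 -20.4  -4.3]
 [  0.   -0.    0.5   5.8 -20.4  -4.3]
 [  0.   -0.    0.5   5.6 -20.5  -4.3]
 [  0.   -0.    0.5   5.4 -20.5  -4.3]
 [  0.   -0.    0.5   5.3 -20.5  -4.3]
 [  0.   -0.    0.5   5.1 -20.6  -4.3]
 [  0.   -0.    0.5   4.9 -20.6  -4.3]
 [  0.   -0.    0.5   4.8 -20.7  -4.3]
 [  0.   -0.    0.5   4.6 -20.7  -4.3]
 [  0.   -0.    0.5   4.4 -20.7  -4.3]
 [  0.   -0.    0.5   4.2 -20.8  -4.3]
 [  0.   -0.    0.5   4.1 -20.8  -4.3]
 [  0.   -0.    0.5   3.9 -20.8  -4.3]]
16 rows
[[ 0.  -3.9  0.   4.1  0.1  2.4]
 [ 0.  -3.9  0.   4.3  0.1  2.1]
 [ 0.  -3.9  0.   4.4  0.1  1.8]
 [ 0.  -3.9  0.   4.5  0.1  1.5]
 [ 0.  -3.9  0.   4.6  0.1  1.2]
 [ 0.  -3.9  0.   4.7  0.1  0.9]
 [ 0.  -3.9  0.   4.7  0.1  0.6]
 [ 0.  -3.9  0.   4.8  0.1  0.2]
 [ 0.  -3.9  0.   4.8  0.1 -0.1]
 [ 0.  -3.9  0.   4.8  0.1 -0.4]
 [ 0.  -3.9  0.   4.7  0.1 -0.7]
 [ 0.  -3.9  0.   4.7  0.1 -1. ]
 [ 0.  -3.9  0.   4.6  0.1 -1.4]
 [ 0.  -3.9  0.   4.5  0.1 -1.7]
 [ 0.  -3.9  0.   4.4  0.1 -2. ]
 [ 0.  -3.9  0.   4.2  0.1 -2.3]]
```

Request:
move_arm --rows "0 0 0 0 0 -0.015 0; 0 0 0 0 0 -0.028 0; 0 0 0 0 0 -0.032 0; 0 0 0 0 0 -0.032 0; 0 0 0 0 0 -0.032 0; 0 0 0 0 0 -0.032 0; 0 0 0 0 0 -0.028 0; 0 0 0 0 0 -0.015 0"

```text
t: 20.85
eef_pos: [0.4347, -0.1136, 0.2886]
ee_rot: [3.138, -0.001, 0.139]
force: [0.2, -0.4, -2.9]
width: 0.0161
gripper_force: 60.0
```

Request:
move_arm --rows "0 0 0.5 0.0031 -0.0103 -0.0023 0; 0 0 0.5 0.0059 -0.0204 -0.0043 0; 0 0 0.5 0.0058 -0.0204 -0.0043 0; 0 0 0.5 0.0056 -0.0205 -0.0043 0; 0 0 0.5 0.0054 -0.0205 -0.0043 0; 0 0 0.5 0.0053 -0.0205 -0.0043 0; 0 0 0.5 0.0051 -0.0206 -0.0043 0; 0 0 0.5 0.0049 -0.0206 -0.0043 0"

```text
t: 21.85
eef_pos: [0.4583, 0.045, 0.3177]
ee_rot: [3.137, 0.003, 0.069]
force: [0.5, -0.1, -2.3]
width: 0.0156
gripper_force: 60.0
```

Request:
move_arm --rows "0 0 0.5 0.0048 -0.0207 -0.0043 0; 0 0 0.5 0.0046 -0.0207 -0.0043 0; 0 0 0.5 0.0044 -0.0207 -0.0043 0; 0 0 0.5 0.0042 -0.0208 -0.0043 0; 0 0 0.5 0.0041 -0.0208 -0.0043 0; 0 0 0.5 0.0039 -0.0208 -0.0043 0; 0 0 0 0.003 -0.0103 -0.0023 0; 0 0 0 0 0 0 0"

```text
t: 22.85
eef_pos: [0.4815, 0.1805, 0.3457]
ee_rot: [3.136, 0.001, 0.018]
force: [-0.7, 0.1, -1.8]
width: 0.016
gripper_force: 60.0
```

Run:
```python
from h import *
st();plan([((.52,.179,.338),-30,1.4,8),((.556,.179,.316),-62,1.4,8)])
p,d=arm.grab_frame("scene"); cv2.imwrite("pics/s3.png",cv2.resize(p[100:400,250:500],(500,600),interpolation=cv2.INTER_CUBIC))
```

```text
t22.9 G [0.4815 0.1805 0.3567] tilt -0.1 head 1.0 roll 0.3 F [-0.7  0.1 -1.8] w 0.0160 gf 60.0 q [ 0.74  0.04 -0.15  0.   -1.39  0.85]
8 rows
[[ 0.  -3.7 -0.1  4.1  0.3  2.2]
 [ 0.  -3.7 -0.1  4.3  0.3  1.9]
 [ 0.  -3.7 -0.1  4.4  0.3  1.6]
 [ 0.  -3.7 -0.1  4.5  0.3  1.3]
 [ 0.  -3.7 -0.1  4.5  0.3  1. ]
 [ 0.  -3.7 -0.1  4.6  0.3  0.7]
 [ 0.  -3.7 -0.1  4.6  0.3  0.4]
 [ 0.  -3.7 -0.1  4.6  0.3  0.1]]
8 rows
[[ 0.  -4.   0.   4.5  0.1 -0.1]
 [ 0.  -4.   0.   4.5  0.1 -0.4]
 [ 0.  -4.   0.   4.5  0.1 -0.7]
 [ 0.  -4.   0.   4.4  0.1 -1. ]
 [ 0.  -4.   0.   4.3  0.1 -1.3]
 [ 0.  -4.   0.   4.2  0.1 -1.6]
 [ 0.  -4.   0.   4.1  0.1 -1.9]
 [ 0.  -4.   0.   4.   0.1 -2.2]]
```

View pics/s3.png

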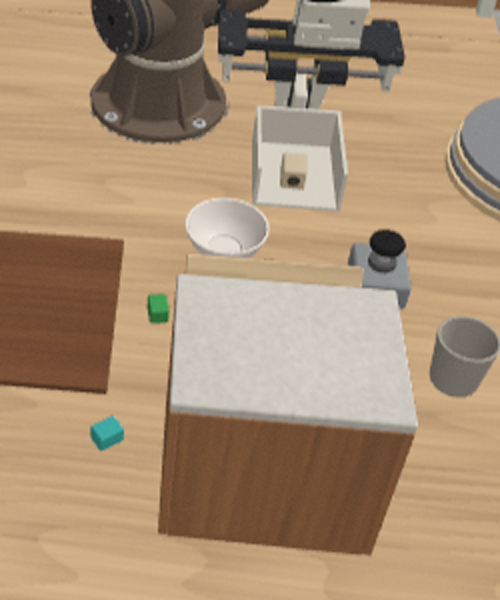

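The scoop is level with its prop inside (crop (293,170)), and the tipped panel's top edge shows at (275,268). Now tip it.

Request:
move_arm --rows "0 -3.7 0 0.0041 0.0003 0.0022 0; 0 -3.7 0 0.0043 0.0003 0.0019 0; 0 -3.7 0 0.0044 0.0003 0.0016 0; 0 -3.7 0 0.0045 0.0003 0.0013 0; 0 -3.7 0 0.0045 0.0003 0.001 0; 0 -3.7 0 0.0046 0.0003 0.0007 0; 0 -3.7 0 0.0046 0.0003 0.0004 0; 0 -3.7 0 0.0046 0.0003 0.0001 0"

```text
t: 23.9
eef_pos: [0.515, 0.1773, 0.3295]
ee_rot: [3.137, 0.518, 0.014]
force: [0.5, 0.3, -1.4]
width: 0.0156
gripper_force: 60.0
```

Request:
move_arm --rows "0 -4 0 0.0045 0 -0.0001 0; 0 -4 0 0.0045 0 -0.0004 0; 0 -4 0 0.0045 0 -0.0007 0; 0 -4 0 0.0044 0 -0.001 0; 0 -4 0 0.0043 0 -0.0013 0; 0 -4 0 0.0042 0 -0.0016 0; 0 -4 0 0.0041 0 -0.0019 0; 0 -4 0 0.004 0 -0.0022 0"

```text
t: 24.9
eef_pos: [0.5469, 0.1779, 0.3119]
ee_rot: [3.133, 1.077, 0.008]
force: [0.8, -0.1, -1.8]
width: 0.0159
gripper_force: 60.0
```

Request:
move_arm --rows "0 0 0 0 0 0 0; 0 0 0 0 0 0 0; 0 0 0 0 0 0 0; 0 0 0 0 0 0 0"

```text
t: 25.4
eef_pos: [0.5463, 0.1786, 0.3134]
ee_rot: [3.134, 1.073, 0.011]
force: [-0.4, -0.4, -1.3]
width: 0.0156
gripper_force: 60.0
```

Run:
```python
from h import *
st()
a,_=arm.grab_frame("scene"); b,_=arm.grab_frame("top")
a=cv2.resize(a[60:360,250:450],(400,600),interpolation=cv2.INTER_CUBIC);b=cv2.resize(b[50:250,110:243],(400,600),interpolation=cv2.INTER_CUBIC)
cv2.imwrite("pics/s4.png",np.hstack([a,b]))
```

```text
t25.4 G [0.556  0.1788 0.3186] tilt -61.5 head 1.0 roll 0.2 F [-0.4 -0.4 -1.3] w 0.0156 gf 60.0 q [ 0.4   0.78  0.69 -0.53 -2.45  0.95]
```

View pics/s4.png

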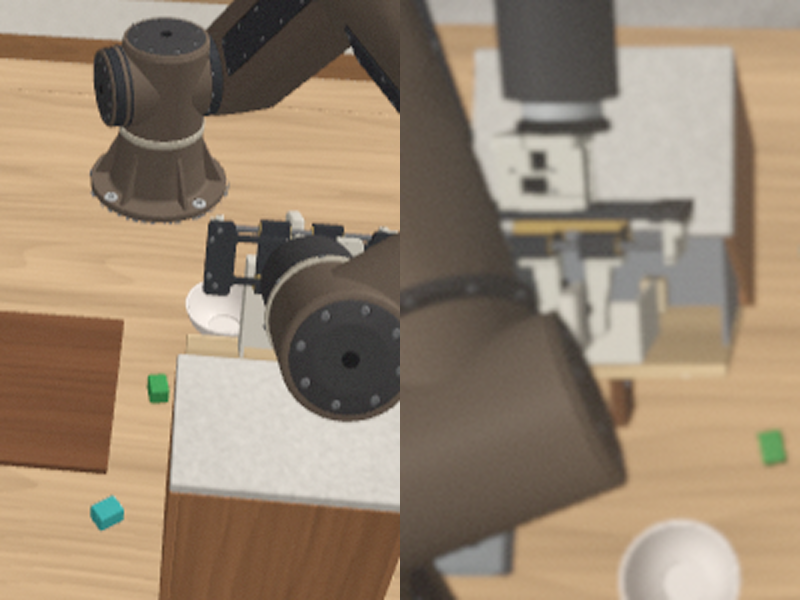

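The left view shows the scoop nose-down behind the wrist. The right view shows its nose in the gap, with a buff patch near (655,290) that may be the prop in the hopper. I untip and look into both.

Run:
```python
from h import *
plan([((.48,.179,.36),0,1.4,12)])
```

```text
12 rows
[[-0.   5.1 -0.  -5.3 -0.1  3.4]
 [-0.   5.1 -0.  -5.6 -0.1  2.9]
 [-0.   5.1 -0.  -5.8 -0.1  2.4]
 [-0.   5.1 -0.  -6.  -0.1  1.9]
 [-0.   5.1 -0.  -6.1 -0.1  1.4]
 [-0.   5.1 -0.  -6.2 -0.1  0.8]
 [-0.   5.1 -0.  -6.3 -0.1  0.3]
 [-0.   5.1 -0.  -6.3 -0.2 -0.3]
 [-0.   5.1 -0.  -6.2 -0.2 -0.9]
 [-0.   5.1 -0.  -6.1 -0.2 -1.4]
 [-0.   5.1 -0.  -6.  -0.2 -2. ]
 [-0.   5.1 -0.  -5.8 -0.2 -2.5]]
```

Request:
move_arm --rows "0 5.1 0 -0.0053 0 0.0034 0; 0 5.1 0 -0.0056 0 0.0029 0; 0 5.1 0 -0.0058 0 0.0024 0; 0 5.1 0 -0.006 0 0.0019 0; 0 5.1 0 -0.0061 0 0.0014 0; 0 5.1 0 -0.0062 0 0.0008 0; 0 5.1 0 -0.0063 0 0.0003 0; 0 5.1 0 -0.0063 0 -0.0003 0"

```text
t: 26.5
eef_pos: [0.502, 0.1777, 0.3371]
ee_rot: [3.138, 0.359, 0.016]
force: [-0.9, 0.5, -2.1]
width: 0.0157
gripper_force: 60.0
```

Request:
move_arm --rows "0 5.1 0 -0.0062 0 -0.0009 0; 0 5.1 0 -0.0061 0 -0.0014 0; 0 5.1 0 -0.006 0 -0.002 0; 0 5.1 0 -0.0058 0 -0.0025 0; 0 0 -0.5 -0.002 0.01 0.002 0; 0 0 -0.5 -0.0039 0.0208 0.0043 0; 0 0 -0.5 -0.0041 0.0208 0.0043 0; 0 0 -0.5 -0.0042 0.0208 0.0043 0"

```text
t: 27.5
eef_pos: [0.468, 0.1035, 0.3338]
ee_rot: [3.137, 0.009, 0.053]
force: [0.4, -0.3, -1.9]
width: 0.0159
gripper_force: 60.0
```

Request:
move_arm --rows "0 0 -0.5 -0.0044 0.0208 0.0043 0; 0 0 -0.5 -0.0046 0.0207 0.0043 0; 0 0 -0.5 -0.0048 0.0206 0.0043 0; 0 0 -0.5 -0.0049 0.0206 0.0043 0; 0 0 -0.5 -0.0051 0.0206 0.0043 0; 0 0 -0.5 -0.0053 0.0205 0.0043 0; 0 0 -0.5 -0.0054 0.0205 0.0043 0; 0 0 -0.5 -0.0055 0.0205 0.0043 0"

```text
t: 28.5
eef_pos: [0.4414, -0.0642, 0.3003]
ee_rot: [3.139, 0.009, 0.122]
force: [-0.1, -0.6, -2.2]
width: 0.0158
gripper_force: 60.0
```

Run:
```python
from h import *
st();plan([((.435,-.1145,.30),0,8,3),((.435,-.1145,.063),0,8,12)])
a,_=arm.grab_frame("scene"); b,_=arm.grab_frame("top")
a=cv2.resize(a[100:300,150:350],(400,400),interpolation=cv2.INTER_CUBIC);b=cv2.resize(b[55:188,110:243],(400,400),interpolation=cv2.INTER_CUBIC)
cv2.imwrite("pics/s5.png",np.hstack([a,b]))
```

```text
t28.5 G [ 0.4415 -0.0641  0.3113] tilt -0.5 head 7.0 roll 0.2 F [-0.1 -0.6 -2.2] w 0.0158 gf 60.0 q [ 0.3  -0.07 -0.35  0.   -1.3   1.39]
3 x [ 0.1  0.2 -0.3 -4.1 16.4  3.9]
12 x [-0.  -0.   0.   0.   0.  19.8]
```

View pics/s5.png

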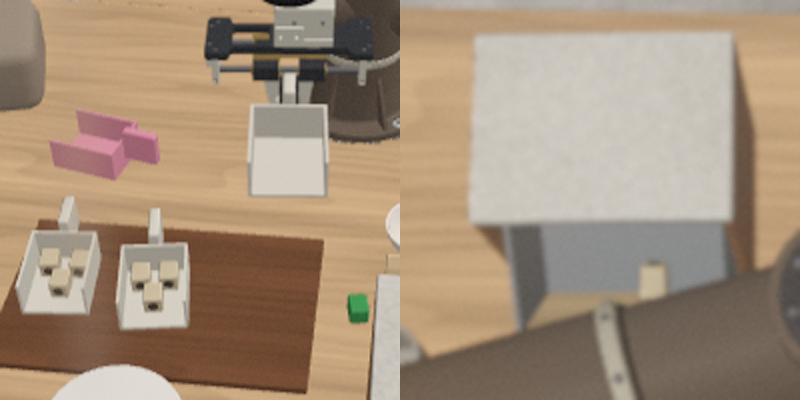

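The left view shows scoop A empty (288,160), with B and C still holding 3 each. The right view shows the prop in the hopper (652,280). I set A back on the board.

Request:
move_arm --rows "0 0.2 -0.3 -0.0041 0.0164 0.0039 0; 0 0.2 -0.3 -0.0041 0.0164 0.0039 0; 0 0 -0.3 -0.0041 0.0164 0.0039 0; 0 0 0 0 0 0.025 0; 0 0 0 0 0 0.03 0; 0 0 0 0 0 0.03 0; 0 0 0 0 0 0.03 0; 0 0 0 0 0 0.03 0"

```text
t: 29.6
eef_pos: [0.436, -0.1139, 0.1433]
ee_rot: [3.139, 0.001, 0.137]
force: [-0.3, 0.1, -1.9]
width: 0.0155
gripper_force: 60.0
```

Request:
move_arm --rows "0 0 0 0 0 0.03 0; 0 0 0 0 0 0.025 0; 0 0 0 0 0 0.015 0; 0 0 0 0 0 0 0; 0 0 0 0 0 0 0"

```text
t: 30.22
eef_pos: [0.4366, -0.1142, 0.0747]
ee_rot: [3.138, 0.0, 0.138]
force: [-0.3, -0.9, -1.7]
width: 0.0155
gripper_force: 60.0
```

Run:
```python
from h import *
st();plan([((.435,-.1145,.0605),0,8,4)])
```

```text
t30.2 G [ 0.4366 -0.1142  0.0857] tilt -0.0 head 7.9 roll 0.2 F [-0.3 -0.9 -1.7] w 0.0155 gf 60.0 q [ 0.19  0.17 -0.68  0.01 -0.72  1.52]
4 x [ 0.1  0.  -0.  -0.4 -0.   6.3]
```

Request:
move_arm --rows "0 0 0 0 0 0.007 0; 0 0 0 0 0 0.007 0; 0 0 0 0 0 0.006 0; 0 0 0 0 0 0.004 0; 0 0 0 0 0 0.001 0; 0 0 0 0 0 0 0.06; 0 0 0 0 0 0 0.06; 0 0 0 0 0 0 0.06"

```text
t: 31.22
eef_pos: [0.4363, -0.1143, 0.0494]
ee_rot: [3.138, -0.0, 0.138]
force: [0.1, -0.5, -0.7]
width: 0.0401
gripper_force: 0.0
```

Request:
move_arm --rows "0 0 0 0 0 -0.015 0.06; 0 0 0 0 0 -0.03 0.06; 0 0 0 0 0 -0.03 0.06; 0 0 0 0 0 -0.03 0.06; 0 0 0 0 0 -0.03 0.06; 0 0 0 0 0 0 0.06"

```text
t: 31.98
eef_pos: [0.4375, -0.1138, 0.1866]
ee_rot: [3.138, -0.005, 0.138]
force: [0.7, -0.5, -0.1]
width: 0.0599
gripper_force: 0.0
```

Run:
```python
from h import *
st();scoops(MS,"b");plan([((.446,-.2515,.19),0,11,5),((.446,-.2515,.059),0,11,7)])
```

```text
t32.0 G [ 0.4374 -0.1138  0.1976] tilt 0.3 head 7.9 roll 0.2 F [ 0.7 -0.5 -0.1] w 0.0599 gf 0.0 q [ 0.19  0.02 -0.53  0.   -1.01  1.52]
top A rect c [ 0.4134 -0.1174] sz [0.032 0.015] ang 0.7 pca 5.0
top B rect c [ 0.4369 -0.2523] sz [0.054 0.015] ang 11.9 pca 10.2
top C rect c [ 0.4272 -0.3815] sz [0.054 0.016] ang 4.1 pca 7.1
scene A rect c [ 0.425  -0.1173] sz [0.061 0.014] ang 9.0 pca 7.3
scene B rect c [ 0.4373 -0.2541] sz [0.054 0.014] ang 12.7 pca 10.3
scene C rect c [ 0.4298 -0.3836] sz [0.06  0.015] ang 7.5 pca 6.4
5 rows
[[ 0.  -0.  -0.6 -1.8 27.6  1.1]
 [ 0.  -0.  -0.6 -2.1 27.5  1.1]
 [ 0.  -0.  -0.6 -2.4 27.5  1.1]
 [ 0.  -0.  -0.6 -2.7 27.5  1.1]
 [ 0.  -0.  -0.6 -3.  27.5  1.1]]
7 x [-0.   0.   0.   0.   0.  18.7]
```

Request:
move_arm --rows "0 0 -0.6 -0.0018 0.0276 0.0011 0.06; 0 0 -0.6 -0.0021 0.0275 0.0011 0.06; 0 0 -0.6 -0.0024 0.0275 0.0011 0.06; 0 0 -0.6 -0.0027 0.0275 0.0011 0.06; 0 0 -0.6 -0.003 0.0275 0.0011 0.06; 0 0 0 0 0 0.02 0.06; 0 0 0 0 0 0.025 0.06; 0 0 0 0 0 0 0.06"

```text
t: 33.08
eef_pos: [0.4438, -0.2516, 0.1316]
ee_rot: [3.14, 0.006, 0.19]
force: [-0.5, 0.4, -0.4]
width: 0.06
gripper_force: 0.0
```

Run:
```python
from h import *
st();plan([((.446,-.2515,.059),0,11,6)])
```

```text
t33.1 G [ 0.4439 -0.2515  0.1426] tilt -0.3 head 10.9 roll 0.1 F [-0.5  0.4 -0.4] w 0.0600 gf 0.0 q [-0.13  0.19 -0.49  0.   -0.9   1.89]
6 x [ 0.   0.1 -0.   0.4  0.  13.9]
```

Grip, lift and hold. I'll check the hold before carrying.

Request:
move_arm --rows "0 0 0 0.0004 0 0.0139 0.06; 0 0 0 0.0004 0 0.0139 0.06; 0 0 0 0.0004 0 0.0139 0.06; 0 0 0 0.0004 0 0.0139 0.06; 0 0 0 0.0004 0 0.0139 0.06; 0 0 0 0.0004 0 0.0139 0.06; 0 0 0 0 0 0 0; 0 0 0 0 0 0 0" --squeeze 60

```text
t: 34.08
eef_pos: [0.4485, -0.2518, 0.0509]
ee_rot: [3.138, 0.0, 0.19]
force: [-0.2, 0.1, -0.4]
width: 0.0454
gripper_force: 0.0
```

Request:
move_arm --rows "0 0 0 0 0 0 0; 0 0 0 0 0 0 0; 0 0 0 0 0 0 0; 0 0 0 0 0 0 0; 0 0 0 0 0 -0.008 0; 0 0 0 0 0 -0.015 0; 0 0 0 0 0 -0.02 0; 0 0 0 0 0 -0.02 0"

```text
t: 35.08
eef_pos: [0.4481, -0.2515, 0.1151]
ee_rot: [3.138, 0.001, 0.19]
force: [-0.2, -0.1, -4.1]
width: 0.0155
gripper_force: 60.0
```

Run:
```python
from h import *
st(); s=arm.get_state()
plan([((.446,-.2515,.30),0,11,7),((.48,.179,.36),0,1.4,20)])
p,d=arm.grab_frame("scene"); cv2.imwrite("pics/s6.png",p); P=cloud("scene",d)
# lifted scoop floor/rim slope: points within tray footprint
k=(P[...,0]>.47)&(P[...,0]<.6)&(np.abs(P[...,1]+.24)<.06)&(P[...,2]>.055)&(P[...,2]<.16); Q=P[k]
A=np.c_[Q[:,:2],np.ones(len(Q))]; lo=Q[(Q[:,2]<.085)]; c=np.linalg.lstsq(np.c_[lo[:,:2],np.ones(len(lo))],lo[:,2],rcond=None)[0]; print(len(lo),c,np.median(lo[:,2]))
```

```text
t35.1 G [ 0.4481 -0.2515  0.1261] tilt -0.0 head 10.9 roll 0.2 F [-0.2 -0.1 -4.1] w 0.0155 gf 60.0 q [-0.13  0.21 -0.5   0.   -0.86  1.88]
7 x [  0.    0.   -0.   -0.3   0.  -24.8]
20 rows
[[  0.    0.    0.5   5.8 -20.8  -3. ]
 [  0.    0.    0.5   5.6 -20.9  -3. ]
 [  0.    0.    0.5   5.4 -20.9  -3. ]
 [  0.    0.    0.5   5.3 -20.9  -3. ]
 [  0.    0.    0.5   5.1 -21.   -3. ]
 [  0.    0.    0.5   4.9 -21.   -3. ]
 [  0.    0.    0.5   4.7 -21.1  -3. ]
 [  0.    0.    0.5   4.5 -21.1  -3. ]
 [  0.    0.    0.5   4.4 -21.1  -3. ]
 [  0.    0.    0.5   4.2 -21.2  -3. ]
 [  0.    0.    0.5   4.  -21.2  -3. ]
 [  0.    0.    0.5   3.8 -21.2  -3. ]
 [  0.    0.    0.5   3.7 -21.3  -3. ]
 [  0.    0.    0.5   3.5 -21.3  -3. ]
 [  0.    0.    0.5   3.3 -21.3  -3. ]
 [  0.    0.    0.5   3.1 -21.4  -3. ]
 [  0.    0.    0.5   2.9 -21.4  -3. ]
 [  0.    0.    0.5   2.8 -21.4  -3. ]
 [  0.    0.    0.5   2.6 -21.4  -3. ]
 [  0.    0.    0.5   2.4 -21.5  -3. ]]
548 [-0.00391381 -0.00219955  0.08238284] 0.08073257706357613
```

Request:
move_arm --rows "0 0 0 0 0 -0.02 0; 0 0 0 0 0 -0.028 0; 0 0 0 0 0 -0.03 0; 0 0 0 0 0 -0.03 0; 0 0 0 0 0 -0.03 0; 0 0 0 0 0 -0.022 0; 0 0 0 0 0 -0.013 0; 0 0 0.5 0.0029 -0.0104 -0.0015 0"

```text
t: 36.12
eef_pos: [0.4491, -0.2401, 0.2886]
ee_rot: [3.138, -0.0, 0.18]
force: [0.4, 0.2, -4.2]
width: 0.0156
gripper_force: 60.0
```

Request:
move_arm --rows "0 0 0.5 0.0058 -0.0208 -0.003 0; 0 0 0.5 0.0056 -0.0209 -0.003 0; 0 0 0.5 0.0054 -0.0209 -0.003 0; 0 0 0.5 0.0053 -0.0209 -0.003 0; 0 0 0.5 0.0051 -0.021 -0.003 0; 0 0 0.5 0.0049 -0.021 -0.003 0; 0 0 0.5 0.0047 -0.0211 -0.003 0; 0 0 0.5 0.0045 -0.0211 -0.003 0"

```text
t: 37.12
eef_pos: [0.4639, -0.0667, 0.3104]
ee_rot: [3.138, 0.002, 0.111]
force: [-0.7, 0.2, -4.3]
width: 0.0157
gripper_force: 60.0
```

Request:
move_arm --rows "0 0 0.5 0.0044 -0.0211 -0.003 0; 0 0 0.5 0.0042 -0.0212 -0.003 0; 0 0 0.5 0.004 -0.0212 -0.003 0; 0 0 0.5 0.0038 -0.0212 -0.003 0; 0 0 0.5 0.0037 -0.0213 -0.003 0; 0 0 0.5 0.0035 -0.0213 -0.003 0; 0 0 0.5 0.0033 -0.0213 -0.003 0; 0 0 0.5 0.0031 -0.0214 -0.003 0"

```text
t: 38.12
eef_pos: [0.48, 0.1051, 0.3338]
ee_rot: [3.138, 0.002, 0.041]
force: [0.7, -0.0, -3.7]
width: 0.0156
gripper_force: 60.0
```

Request:
move_arm --rows "0 0 0.5 0.0029 -0.0214 -0.003 0; 0 0 0.5 0.0028 -0.0214 -0.003 0; 0 0 0 0.0026 -0.0214 -0.003 0; 0 0 0 0.002 -0.013 -0.002 0; 0 0 0 0 0 0 0"

```text
t: 38.75
eef_pos: [0.4887, 0.1824, 0.3453]
ee_rot: [3.138, 0.001, 0.025]
force: [0.3, -0.9, -3.9]
width: 0.0158
gripper_force: 60.0
```

Run:
```python
from h import *
st();plan([((.52,.179,.338),-30,1.4,8),((.556,.179,.316),-64,1.4,8)])
```

```text
t38.8 G [0.4887 0.1825 0.3563] tilt -0.0 head 1.5 roll 0.2 F [ 0.3 -0.9 -3.9] w 0.0158 gf 60.0 q [ 0.74  0.05 -0.13  0.   -1.39  0.86]
8 rows
[[ 0.  -3.7 -0.   3.2  0.5  2.1]
 [ 0.  -3.7 -0.   3.3  0.5  1.9]
 [ 0.  -3.7 -0.   3.5  0.5  1.7]
 [ 0.  -3.7 -0.   3.6  0.5  1.4]
 [ 0.  -3.7 -0.   3.7  0.5  1.2]
 [ 0.  -3.7 -0.   3.7  0.5  1. ]
 [ 0.  -3.7 -0.   3.8  0.5  0.7]
 [ 0.  -3.7 -0.   3.8  0.5  0.5]]
8 rows
[[ 0.  -4.2 -0.   4.5  0.1 -0.1]
 [ 0.  -4.2 -0.   4.5  0.1 -0.4]
 [ 0.  -4.2 -0.   4.4  0.1 -0.8]
 [ 0.  -4.2 -0.   4.4  0.1 -1.1]
 [ 0.  -4.2 -0.   4.3  0.1 -1.4]
 [ 0.  -4.2 -0.   4.2  0.1 -1.7]
 [ 0.  -4.2 -0.   4.   0.1 -2. ]
 [ 0.  -4.2 -0.   3.9  0.1 -2.3]]
```

Request:
move_arm --rows "0 -3.7 0 0.0032 0.0005 0.0021 0; 0 -3.7 0 0.0033 0.0005 0.0019 0; 0 -3.7 0 0.0035 0.0005 0.0017 0; 0 -3.7 0 0.0036 0.0005 0.0014 0; 0 -3.7 0 0.0037 0.0005 0.0012 0; 0 -3.7 0 0.0037 0.0005 0.001 0; 0 -3.7 0 0.0038 0.0005 0.0007 0; 0 -3.7 0 0.0038 0.0005 0.0005 0"

```text
t: 39.75
eef_pos: [0.5151, 0.1776, 0.3288]
ee_rot: [3.138, 0.518, 0.022]
force: [0.3, -0.2, -3.6]
width: 0.0154
gripper_force: 60.0
```

Request:
move_arm --rows "0 -4.2 0 0.0045 0 -0.0001 0; 0 -4.2 0 0.0045 0 -0.0004 0; 0 -4.2 0 0.0044 0 -0.0008 0; 0 -4.2 0 0.0044 0 -0.0011 0; 0 -4.2 0 0.0043 0 -0.0014 0; 0 -4.2 0 0.0042 0 -0.0017 0; 0 -4.2 0 0.004 0 -0.002 0; 0 -4.2 0 0.0039 0 -0.0023 0"

```text
t: 40.75
eef_pos: [0.5471, 0.1784, 0.3115]
ee_rot: [3.134, 1.104, 0.016]
force: [-0.1, 0.4, -3.1]
width: 0.0157
gripper_force: 60.0
```

Request:
move_arm --rows "0 0 0 0 0 0 0; 0 0 0 0 0 0 0; 0 0 0 0 0 0 0; 0 0 0 0 0 0 0; 0 0 0 0 0 0 0; 0 0 0 0 0 0 0"

```text
t: 41.5
eef_pos: [0.5463, 0.1789, 0.3121]
ee_rot: [3.134, 1.103, 0.018]
force: [0.4, -0.1, -3.8]
width: 0.0159
gripper_force: 60.0
```

Run:
```python
from h import *
st();plan([((.486,.18,.36),0,1.4,12),((.448,-.2515,.30),0,11,20)])
```

```text
t41.5 G [0.5561 0.1791 0.317 ] tilt -63.2 head 1.4 roll 0.2 F [ 0.4 -0.1 -3.8] w 0.0159 gf 60.0 q [ 0.39  0.79  0.7  -0.55 -2.48  0.95]
12 rows
[[ 0.   5.3 -0.  -5.  -0.2  3.1]
 [ 0.   5.3 -0.  -5.3 -0.2  2.6]
 [ 0.   5.3 -0.  -5.5 -0.2  2.1]
 [ 0.   5.3 -0.  -5.7 -0.2  1.6]
 [ 0.   5.3 -0.  -5.8 -0.2  1.1]
 [ 0.   5.3 -0.  -5.9 -0.2  0.5]
 [ 0.   5.3 -0.  -5.9 -0.2  0. ]
 [ 0.   5.3 -0.  -5.9 -0.2 -0.5]
 [ 0.   5.3 -0.  -5.8 -0.2 -1.1]
 [ 0.   5.3 -0.  -5.7 -0.2 -1.6]
 [ 0.   5.3 -0.  -5.5 -0.2 -2.1]
 [ 0.   5.3 -0.  -5.3 -0.2 -2.6]]
20 rows
[[-0.   0.  -0.5 -2.4 21.5  3. ]
 [-0.   0.  -0.5 -2.6 21.5  3. ]
 [-0.   0.  -0.5 -2.8 21.5  3. ]
 [-0.   0.  -0.5 -3.  21.5  3. ]
 [-0.   0.  -0.5 -3.1 21.4  3. ]
 [-0.   0.  -0.5 -3.3 21.4  3. ]
 [-0.   0.  -0.5 -3.5 21.4  3. ]
 [-0.   0.  -0.5 -3.7 21.3  3. ]
 [-0.   0.  -0.5 -3.9 21.3  3. ]
 [-0.   0.  -0.5 -4.  21.3  3. ]
 [-0.   0.  -0.5 -4.2 21.2  3. ]
 [-0.   0.  -0.5 -4.4 21.2  3. ]
 [-0.   0.  -0.5 -4.6 21.2  3. ]
 [-0.   0.  -0.5 -4.8 21.1  3. ]
 [-0.   0.  -0.5 -4.9 21.1  3. ]
 [-0.   0.  -0.5 -5.1 21.   3. ]
 [-0.   0.  -0.5 -5.3 21.   3. ]
 [-0.   0.  -0.5 -5.5 21.   3. ]
 [-0.   0.  -0.5 -5.6 20.9  3. ]
 [-0.   0.  -0.5 -5.8 20.9  3. ]]
```

The wrist force still reads about -3.8 N, so the props may not have slid out. I look.

Run:
```python
from h import *
a,_=arm.grab_frame("scene"); b,_=arm.grab_frame("top")
a=cv2.resize(a[150:300,300:450],(400,400),interpolation=cv2.INTER_CUBIC);b=cv2.resize(b[100:200,143:243],(400,400),interpolation=cv2.INTER_CUBIC)
cv2.imwrite("pics/s7.png",np.hstack([a,b])); st()
```

```text
t41.6 G [0.5561 0.1791 0.3169] tilt -63.2 head 1.4 roll 0.2 F [ 0.3  0.9 -3.3] w 0.0159 gf 60.0 q [ 0.39  0.79  0.7  -0.55 -2.48  0.95]
```

View pics/s7.png

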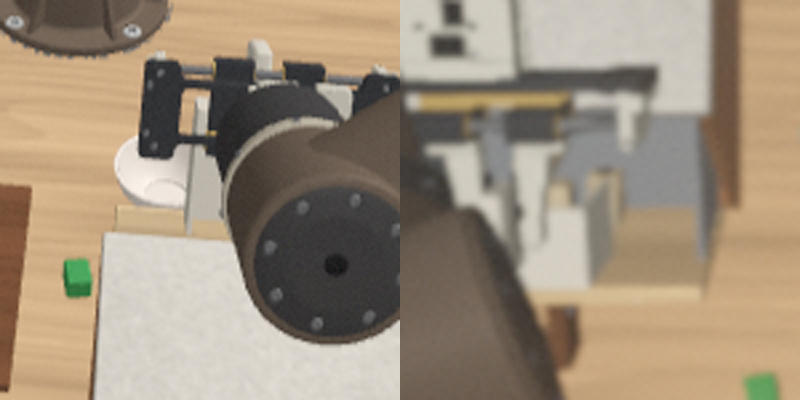

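The right view shows buff patches at (558,190) and (603,190) beside the nose, which isn't conclusive. I tip further, to 75°, with a small shake.

Run:
```python
from h import *
plan([((.585,.179,.322),-75,1.4,5)])
```

```text
5 rows
[[ 0.  -2.4 -0.   1.2  0.2 -5.7]
 [ 0.  -2.4 -0.   1.   0.2 -5.7]
 [ 0.  -2.4 -0.   0.8  0.2 -5.7]
 [ 0.  -2.4 -0.   0.5  0.2 -5.8]
 [ 0.  -2.4 -0.   0.3  0.2 -5.8]]
```

Request:
move_arm --rows "0 -2.4 0 0.0012 0 -0.0057 0; 0 -2.4 0 0.001 0 -0.0057 0; 0 -2.4 0 0.0008 0 -0.0057 0; 0 -2.4 0 0.0005 0 -0.0057 0; 0 -2.4 0 0.0003 0 -0.0057 0; 0 0 0 0 0.004 0 0; 0 0 0 0 -0.004 0 0; 0 0 0 0 0 0 0"

```text
t: 42.6
eef_pos: [0.574, 0.18, 0.3196]
ee_rot: [3.129, 1.311, 0.013]
force: [0.0, 0.2, -2.2]
width: 0.0154
gripper_force: 60.0
```

Request:
move_arm --rows "0 0 0 0 0 0 0; 0 0 0 0 0 0 0; 0 0 0 0 0 0 0"

```text
t: 42.98
eef_pos: [0.5742, 0.1795, 0.3191]
ee_rot: [3.128, 1.312, 0.011]
force: [0.6, 0.8, -2.6]
width: 0.0157
gripper_force: 60.0
```

Run:
```python
from h import *
st(); plan([((.486,.18,.36),0,1.4,14)])
```

```text
t43.0 G [0.5848 0.1798 0.322 ] tilt -75.2 head 1.4 roll 0.2 F [ 0.6  0.8 -2.6] w 0.0157 gf 60.0 q [ 0.34  0.92  0.91 -0.84 -2.73  0.69]
14 rows
[[ 0.   5.4 -0.  -3.7 -0.2  5.5]
 [ 0.   5.4 -0.  -4.2 -0.2  5.2]
 [ 0.   5.4 -0.  -4.6 -0.2  4.8]
 [ 0.   5.4 -0.  -5.1 -0.2  4.3]
 [ 0.   5.4 -0.  -5.4 -0.2  3.8]
 [ 0.   5.4 -0.  -5.8 -0.2  3.3]
 [ 0.   5.4 -0.  -6.1 -0.2  2.7]
 [ 0.   5.4 -0.  -6.3 -0.2  2.2]
 [ 0.   5.4 -0.  -6.5 -0.2  1.6]
 [ 0.   5.4 -0.  -6.6 -0.2  0.9]
 [ 0.   5.4 -0.  -6.6 -0.2  0.3]
 [ 0.   5.4 -0.  -6.6 -0.2 -0.3]
 [ 0.   5.4 -0.  -6.6 -0.2 -0.9]
 [ 0.   5.4 -0.  -6.5 -0.2 -1.5]]
```

Request:
move_arm --rows "0 5.4 0 -0.0037 0 0.0055 0; 0 5.4 0 -0.0042 0 0.0052 0; 0 5.4 0 -0.0046 0 0.0048 0; 0 5.4 0 -0.0051 0 0.0043 0; 0 5.4 0 -0.0054 0 0.0038 0; 0 5.4 0 -0.0058 0 0.0033 0; 0 5.4 0 -0.0061 0 0.0027 0; 0 5.4 0 -0.0063 0 0.0022 0"

```text
t: 43.98
eef_pos: [0.5235, 0.1782, 0.3363]
ee_rot: [3.138, 0.555, 0.023]
force: [-0.2, -0.5, -1.9]
width: 0.0154
gripper_force: 60.0
```

Request:
move_arm --rows "0 5.4 0 -0.0065 0 0.0016 0; 0 5.4 0 -0.0066 0 0.0009 0; 0 5.4 0 -0.0066 0 0.0003 0; 0 5.4 0 -0.0066 0 -0.0003 0; 0 5.4 0 -0.0066 0 -0.0009 0; 0 5.4 0 -0.0065 0 -0.0015 0; 0 0 -0.5 -0.0024 0.0108 0.0015 0; 0 0 -0.5 -0.0025 0.0215 0.003 0"

```text
t: 44.98
eef_pos: [0.4811, 0.1447, 0.3443]
ee_rot: [3.138, -0.006, 0.044]
force: [0.4, -0.6, -2.1]
width: 0.0156
gripper_force: 60.0
```

Request:
move_arm --rows "0 0 -0.5 -0.0027 0.0215 0.003 0; 0 0 -0.5 -0.0029 0.0215 0.003 0; 0 0 -0.5 -0.0031 0.0214 0.003 0; 0 0 -0.5 -0.0033 0.0214 0.003 0; 0 0 -0.5 -0.0035 0.0214 0.003 0; 0 0 -0.5 -0.0037 0.0213 0.003 0; 0 0 -0.5 -0.0039 0.0213 0.003 0; 0 0 -0.5 -0.004 0.0213 0.003 0"

```text
t: 45.98
eef_pos: [0.467, -0.0289, 0.3202]
ee_rot: [3.138, -0.004, 0.112]
force: [0.6, -0.3, -3.0]
width: 0.0156
gripper_force: 60.0
```

Request:
move_arm --rows "0 0 -0.5 -0.0042 0.0212 0.003 0; 0 0 -0.5 -0.0044 0.0212 0.003 0; 0 0 -0.5 -0.0046 0.0212 0.003 0; 0 0 -0.5 -0.0048 0.0211 0.003 0; 0 0 -0.5 -0.0049 0.0211 0.003 0; 0 0 -0.5 -0.0051 0.021 0.003 0; 0 0 -0.5 -0.0053 0.021 0.003 0; 0 0 -0.5 -0.0055 0.021 0.003 0"

```text
t: 46.98
eef_pos: [0.4525, -0.2014, 0.2966]
ee_rot: [3.139, -0.004, 0.181]
force: [-0.6, -0.3, -2.7]
width: 0.016
gripper_force: 60.0
```

Run:
```python
from h import *
st();plan([((.448,-.2515,.30),0,11,3),((.448,-.2515,.064),0,11,9)])
a,_=arm.grab_frame("scene"); b,_=arm.grab_frame("top")
a=cv2.resize(a[120:290,150:320],(400,400),interpolation=cv2.INTER_CUBIC);b=cv2.resize(b[75:175,133:233],(400,400),interpolation=cv2.INTER_CUBIC)
cv2.imwrite("pics/s8.png",np.hstack([a,b]))
```

```text
t47.0 G [ 0.4524 -0.2014  0.3076] tilt 0.2 head 10.4 roll 0.2 F [-0.6 -0.3 -2.7] w 0.0160 gf 60.0 q [-0.02  0.02 -0.28  0.   -1.27  1.77]
3 x [ 0.1 -0.1 -0.2 -4.5 16.1  2.6]
9 x [ 0.   0.  -0.   0.   0.  26.2]
```

View pics/s8.png

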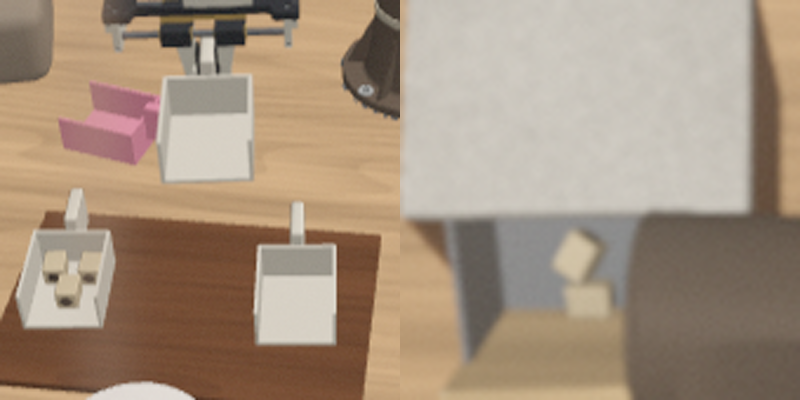

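B is empty (206,130). Two props show in the hopper at (577,255) and (588,300), with the forearm hiding the rest. I place B at its old spot.

Request:
move_arm --rows "0 0 -0.2 -0.0045 0.0161 0.0026 0; 0 0 -0.2 -0.0045 0.0161 0.0026 0; 0 0 -0.2 -0.0045 0.0161 0.0026 0; 0 0 0 0 0 0.02 0; 0 0 0 0 0 0.03 0; 0 0 0 0 0 0.03 0; 0 0 0 0 0 0.03 0; 0 0 0 0 0 0.03 0"

```text
t: 48.08
eef_pos: [0.4496, -0.2507, 0.1484]
ee_rot: [3.138, -0.005, 0.191]
force: [0.9, -0.0, -3.3]
width: 0.0156
gripper_force: 60.0
```

Request:
move_arm --rows "0 0 0 0 0 0.03 0; 0 0 0 0 0 0.025 0; 0 0 0 0 0 0.015 0; 0 0 0 0 0 0.005 0; 0 0 0 0 0 0 0"

```text
t: 48.7
eef_pos: [0.4507, -0.2512, 0.0747]
ee_rot: [3.137, -0.006, 0.192]
force: [0.3, 0.5, -2.9]
width: 0.0156
gripper_force: 60.0
```

Run:
```python
from h import *
st();plan([((.448,-.2515,.0615),0,11,4)])
```

```text
t48.7 G [ 0.4506 -0.2512  0.0857] tilt 0.4 head 11.0 roll 0.3 F [ 0.3  0.5 -2.9] w 0.0156 gf 60.0 q [-0.13  0.26 -0.55  0.   -0.75  1.89]
4 x [ 0.1 -0.1 -0.  -0.7 -0.1  6.1]
```

Request:
move_arm --rows "0 -0.1 0 -0.0007 0 0.007 0; 0 -0.1 0 -0.0007 0 0.007 0; 0 -0.1 0 0 0 0.006 0; 0 0 0 0 0 0.004 0; 0 0 0 0 0 0 0; 0 0 0 0 0 0 0.06; 0 0 0 0 0 0 0.06; 0 0 0 0 0 0 0.06"

```text
t: 49.7
eef_pos: [0.4493, -0.2515, 0.0504]
ee_rot: [3.137, -0.001, 0.192]
force: [0.8, -0.2, 0.7]
width: 0.0401
gripper_force: 0.0
```

Request:
move_arm --rows "0 0 0 0 0 0 0.06; 0 0 0 0 0 -0.015 0.06; 0 0 0 0 0 -0.03 0.06; 0 0 0 0 0 -0.03 0.06; 0 0 0 0 0 -0.03 0.06; 0 0 0 0 0 -0.03 0.06; 0 0 0 0 0 0 0.06"

```text
t: 50.58
eef_pos: [0.4504, -0.2513, 0.1891]
ee_rot: [3.135, -0.007, 0.192]
force: [-0.1, 0.5, 0.1]
width: 0.0599
gripper_force: 0.0
```

Run:
```python
from h import *
st();scoops(MS,"c");plan([((.4375,-.382,.15),0,6.5,7),((.4375,-.382,.059),0,6.5,6)])
```

```text
t50.6 G [ 0.4503 -0.2513  0.2001] tilt 0.4 head 11.0 roll 0.4 F [-0.1  0.5  0.1] w 0.0599 gf 0.0 q [-0.12  0.13 -0.41  0.01 -1.02  1.88]
top A rect c [ 0.4249 -0.1148] sz [0.057 0.014] ang 8.0 pca 3.7
top B rect c [ 0.4244 -0.2548] sz [0.029 0.016] ang 14.5 pca 12.4
top C rect c [ 0.4336 -0.3854] sz [0.046 0.015] ang 7.0 pca 3.7
scene A rect c [ 0.4276 -0.1169] sz [0.058 0.014] ang 9.0 pca 8.2
scene B rect c [ 0.442 -0.253] sz [0.064 0.014] ang 13.3 pca 12.0
scene C rect c [ 0.4395 -0.3854] sz [0.058 0.015] ang 9.3 pca 7.2
7 rows
[[ 0.  -0.   0.6 -5.2 18.1  6.8]
 [ 0.  -0.   0.6 -5.  18.1  6.8]
 [ 0.  -0.   0.6 -4.8 18.2  6.8]
 [ 0.  -0.   0.6 -4.6 18.2  6.8]
 [ 0.  -0.   0.6 -4.4 18.3  6.8]
 [ 0.  -0.   0.6 -4.1 18.3  6.8]
 [ 0.  -0.   0.6 -3.9 18.4  6.8]]
6 x [ 0.  -0.   0.   0.  -0.  15.2]
```

C's handle reads shifted (~10 mm), so I measure again from closer by.

Request:
move_arm --rows "0 0 0.6 -0.0052 0.0181 0.003 0.06; 0 0 0.6 -0.005 0.0181 0.003 0.06; 0 0 0.6 -0.0048 0.0182 0.003 0.06; 0 0 0 0 0 0 0.06; 0 0 0 0 0 0 0.06"

```text
t: 51.3
eef_pos: [0.4437, -0.3072, 0.1763]
ee_rot: [3.137, -0.001, 0.16]
force: [0.8, -0.4, 0.5]
width: 0.06
gripper_force: 0.0
```

Run:
```python
from h import *
st();scoops(dict(C=(.437,-.385)),"d")
a=cv2.imread("pics/d_scene.png");b=cv2.imread("pics/d_top.png")
a=cv2.resize(a[180:300,140:260],(400,400),interpolation=cv2.INTER_CUBIC);b=cv2.resize(b[150:250,300:400],(400,400),interpolation=cv2.INTER_CUBIC)
cv2.imwrite("pics/s9.png",np.hstack([a,b]))
```

```text
t51.3 G [ 0.4437 -0.3071  0.1873] tilt 0.0 head 9.2 roll 0.2 F [ 0.8 -0.4  0.5] w 0.0600 gf 0.0 q [-0.24  0.18 -0.37  0.   -1.01  1.97]
top C rect c [ 0.4246 -0.3869] sz [0.031 0.016] ang 5.9 pca 12.9
scene C rect c [ 0.4374 -0.3855] sz [0.058 0.016] ang 6.9 pca 6.9
```

View pics/s9.png

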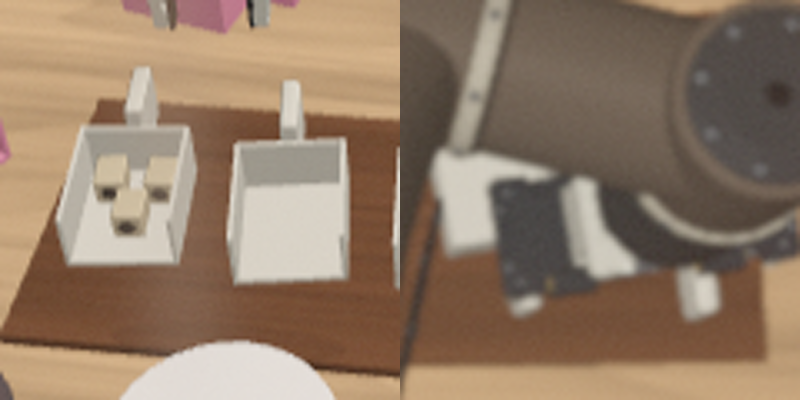

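C still holds its 3 props (left view, (128,190)), but it has been knocked about 9 mm towards +x. I use the new handle centre (0.437, -0.3845), yaw 7°.

Run:
```python
from h import *
plan([((.4455,-.3835,.14),0,7,5),((.4455,-.3835,.060),0,7,6)])
```

```text
5 rows
[[ 0.1 -0.   0.4 -2.2 15.1  9.6]
 [ 0.1 -0.   0.4 -2.  15.2  9.6]
 [ 0.1 -0.   0.4 -1.9 15.2  9.6]
 [ 0.1 -0.   0.4 -1.8 15.2  9.6]
 [ 0.1 -0.   0.4 -1.7 15.2  9.5]]
6 x [-0.  -0.  -0.  -0.  -0.  13.3]
```

Request:
move_arm --rows "0 0 0.4 -0.0022 0.0151 0.0096 0.06; 0 0 0.4 -0.002 0.0152 0.0096 0.06; 0 0 0.4 -0.0019 0.0152 0.0096 0.06; 0 0 0.4 -0.0018 0.0152 0.0096 0.06; 0 0 0.4 -0.0017 0.0152 0.0095 0.06; 0 0 0 0 0 0 0.06"

```text
t: 52.15
eef_pos: [0.4449, -0.3849, 0.1276]
ee_rot: [3.138, 0.0, 0.124]
force: [-0.1, 0.2, -0.3]
width: 0.0598
gripper_force: 0.0
```

Run:
```python
from h import *
st();scoops(dict(C=(.437,-.385)),"e");plan([((.4455,-.3835,.060),0,7,6)])
```

```text
t52.1 G [ 0.4449 -0.3848  0.1386] tilt -0.0 head 7.1 roll 0.2 F [-0.1  0.2 -0.3] w 0.0598 gf 0.0 q [-0.38  0.31 -0.33  0.   -0.93  2.07]
top C rect c [ 0.4172 -0.3877] sz [0.015 0.015] ang 2.7 pca -17.8
scene C rect c [ 0.4388 -0.3858] sz [0.06  0.017] ang 8.2 pca 7.8
6 x [ 0.  -0.   0.   0.  -0.2 13.3]
```

Request:
move_arm --rows "0 0 0 0 0 0.0133 0.06; 0 0 0 0 0 0.0133 0.06; 0 0 0 0 0 0.0133 0.06; 0 0 0 0 0 0.0133 0.06; 0 0 0 0 0 0.0133 0.06; 0 0 0 0 0 0.012 0.06; 0 0 0 0 0 0 0; 0 0 0 0 0 0 0" --squeeze 60

```text
t: 53.25
eef_pos: [0.446, -0.3844, 0.0509]
ee_rot: [3.137, -0.002, 0.126]
force: [-0.3, 0.2, -0.4]
width: 0.0453
gripper_force: 0.0
```

Request:
move_arm --rows "0 0 0 0 0 0 0; 0 0 0 0 0 0 0; 0 0 0 0 0 0 0; 0 0 0 0 0 0 0; 0 0 0 0 0 -0.008 0; 0 0 0 0 0 -0.015 0; 0 0 0 0 0 -0.02 0; 0 0 0 0 0 -0.02 0"

```text
t: 54.25
eef_pos: [0.4455, -0.3838, 0.1149]
ee_rot: [3.137, -0.001, 0.125]
force: [-0.0, -0.1, -4.2]
width: 0.0157
gripper_force: 60.0
```

Run:
```python
from h import *
st()
plan([((.445,-.3845,.30),0,7,7),((.486,.179,.36),0,1.4,24)])
p,d=arm.grab_frame("scene"); cv2.imwrite("pics/s10.png",p); P=cloud("scene",d)
k=(P[...,0]>.475)&(P[...,0]<.6)&(np.abs(P[...,1]+.372)<.06)&(P[...,2]>.055)&(P[...,2]<.09); lo=P[k]
c=np.linalg.lstsq(np.c_[lo[:,:2],np.ones(len(lo))],lo[:,2],rcond=None)[0]; print(len(lo),c,np.median(lo[:,2]))
```

```text
t54.2 G [ 0.4455 -0.3838  0.1259] tilt 0.1 head 7.2 roll 0.3 F [-0.  -0.1 -4.2] w 0.0157 gf 60.0 q [-0.38  0.32 -0.35  0.   -0.9   2.07]
7 x [  0.   -0.    0.   -0.1   0.2 -24.9]
24 rows
[[ -0.   -0.    0.2   4.6 -23.1  -2.5]
 [ -0.   -0.    0.2   4.5 -23.1  -2.5]
 [ -0.   -0.    0.2   4.4 -23.1  -2.5]
 [ -0.   -0.    0.2   4.3 -23.1  -2.5]
 [ -0.   -0.    0.2   4.2 -23.2  -2.5]
 [ -0.   -0.    0.2   4.1 -23.2  -2.5]
 [ -0.   -0.    0.2   4.  -23.2  -2.5]
 [ -0.   -0.    0.2   3.9 -23.2  -2.5]
 [ -0.   -0.    0.2   3.8 -23.2  -2.5]
 [ -0.   -0.    0.2   3.7 -23.2  -2.5]
 [ -0.   -0.    0.2   3.6 -23.3  -2.5]
 [ -0.   -0.    0.2   3.5 -23.3  -2.5]
 [ -0.   -0.    0.2   3.4 -23.3  -2.5]
 [ -0.   -0.    0.2   3.3 -23.3  -2.5]
 [ -0.   -0.    0.2   3.2 -23.3  -2.5]
 [ -0.   -0.    0.2   3.1 -23.3  -2.5]
 [ -0.   -0.    0.2   3.  -23.3  -2.5]
 [ -0.   -0.    0.2   2.9 -23.4  -2.5]
 [ -0.   -0.    0.2   2.9 -23.4  -2.5]
 [ -0.   -0.    0.2   2.8 -23.4  -2.5]
 [ -0.   -0.    0.2   2.7 -23.4  -2.5]
 [ -0.   -0.    0.2   2.6 -23.4  -2.5]
 [ -0.   -0.    0.2   2.5 -23.4  -2.5]
 [ -0.   -0.    0.2   2.4 -23.4  -2.5]]
570 [-0.03155557 -0.00252025  0.0979174 ] 0.08137259439205849
```

Request:
move_arm --rows "0 0 0 0 0 -0.02 0; 0 0 0 0 0 -0.028 0; 0 0 0 0 0 -0.03 0; 0 0 0 0 0 -0.03 0; 0 0 0 0 0 -0.03 0; 0 0 0 0 0 -0.022 0; 0 0 0 0 0 -0.013 0; 0 0 0.2 0.0023 -0.0116 -0.0013 0"

```text
t: 55.3
eef_pos: [0.4462, -0.3714, 0.2882]
ee_rot: [3.137, -0.002, 0.121]
force: [-1.1, 0.6, -4.5]
width: 0.0158
gripper_force: 60.0
```

Request:
move_arm --rows "0 0 0.24 0.0046 -0.0231 -0.0025 0; 0 0 0.24 0.0045 -0.0231 -0.0025 0; 0 0 0.24 0.0044 -0.0231 -0.0025 0; 0 0 0.24 0.0043 -0.0231 -0.0025 0; 0 0 0.24 0.0042 -0.0232 -0.0025 0; 0 0 0.24 0.0041 -0.0232 -0.0025 0; 0 0 0.24 0.004 -0.0232 -0.0025 0; 0 0 0.24 0.0039 -0.0232 -0.0025 0"

```text
t: 56.3
eef_pos: [0.4592, -0.182, 0.3059]
ee_rot: [3.138, 0.0, 0.088]
force: [0.1, -0.6, -4.1]
width: 0.0158
gripper_force: 60.0
```

Request:
move_arm --rows "0 0 0.24 0.0038 -0.0232 -0.0025 0; 0 0 0.24 0.0037 -0.0232 -0.0025 0; 0 0 0.24 0.0036 -0.0233 -0.0025 0; 0 0 0.24 0.0035 -0.0233 -0.0025 0; 0 0 0.24 0.0034 -0.0233 -0.0025 0; 0 0 0.24 0.0033 -0.0233 -0.0025 0; 0 0 0.24 0.0032 -0.0233 -0.0025 0; 0 0 0.24 0.0031 -0.0233 -0.0025 0"

```text
t: 57.3
eef_pos: [0.4728, 0.0055, 0.3251]
ee_rot: [3.137, 0.0, 0.055]
force: [0.0, -0.4, -3.6]
width: 0.0157
gripper_force: 60.0
```

Request:
move_arm --rows "0 0 0.24 0.003 -0.0233 -0.0025 0; 0 0 0.24 0.0029 -0.0234 -0.0025 0; 0 0 0.24 0.0029 -0.0234 -0.0025 0; 0 0 0.24 0.0028 -0.0234 -0.0025 0; 0 0 0.24 0.0027 -0.0234 -0.0025 0; 0 0 0.24 0.0026 -0.0234 -0.0025 0; 0 0 0.24 0.0025 -0.0234 -0.0025 0; 0 0 0 0.0012 -0.012 -0.0012 0"

```text
t: 58.3
eef_pos: [0.4863, 0.1819, 0.3431]
ee_rot: [3.137, -0.0, 0.027]
force: [0.7, -0.1, -4.3]
width: 0.0156
gripper_force: 60.0
```

Run:
```python
from h import *
st();plan([((.52,.178,.338),-30,1.4,8),((.556,.178,.318),-64,1.4,8),((.585,.178,.324),-76,1.4,5)])
```

```text
t58.3 G [0.4863 0.182  0.3541] tilt 0.0 head 1.5 roll 0.3 F [ 0.7 -0.1 -4.3] w 0.0156 gf 60.0 q [ 0.74  0.05 -0.14  0.   -1.38  0.86]
8 rows
[[ 0.  -3.8  0.   3.5  0.6  1.8]
 [ 0.  -3.8  0.   3.6  0.6  1.6]
 [ 0.  -3.8  0.   3.7  0.6  1.4]
 [ 0.  -3.8  0.   3.8  0.6  1.1]
 [ 0.  -3.8  0.   3.9  0.6  0.9]
 [ 0.  -3.8  0.   3.9  0.6  0.6]
 [ 0.  -3.8  0.   3.9  0.6  0.3]
 [ 0.  -3.8  0.   4.   0.6  0.1]]
8 rows
[[ 0.  -4.2 -0.   4.4  0.1 -0.3]
 [ 0.  -4.2 -0.   4.3  0.1 -0.6]
 [ 0.  -4.2 -0.   4.3  0.1 -1. ]
 [ 0.  -4.2 -0.   4.2  0.1 -1.3]
 [ 0.  -4.2 -0.   4.1  0.1 -1.6]
 [ 0.  -4.2 -0.   4.   0.1 -1.9]
 [ 0.  -4.2 -0.   3.8  0.1 -2.2]
 [ 0.  -4.2 -0.   3.6  0.1 -2.4]]
5 rows
[[ 0.  -2.4  0.   1.   0.1 -5.8]
 [ 0.  -2.4  0.   0.8  0.1 -5.8]
 [ 0.  -2.4  0.   0.5  0.1 -5.8]
 [ 0.  -2.4  0.   0.3  0.1 -5.9]
 [ 0.  -2.4  0.   0.   0.1 -5.9]]
```

Request:
move_arm --rows "0 -3.8 0 0.0035 0.0006 0.0018 0; 0 -3.8 0 0.0036 0.0006 0.0016 0; 0 -3.8 0 0.0037 0.0006 0.0014 0; 0 -3.8 0 0.0038 0.0006 0.0011 0; 0 -3.8 0 0.0039 0.0006 0.0009 0; 0 -3.8 0 0.0039 0.0006 0.0006 0; 0 -3.8 0 0.0039 0.0006 0.0003 0; 0 -3.8 0 0.004 0.0006 0.0001 0"

```text
t: 59.3
eef_pos: [0.5154, 0.1768, 0.3289]
ee_rot: [3.136, 0.531, 0.023]
force: [-0.2, -0.5, -4.7]
width: 0.0159
gripper_force: 60.0
```

Request:
move_arm --rows "0 -4.2 0 0.0044 0 -0.0003 0; 0 -4.2 0 0.0043 0 -0.0006 0; 0 -4.2 0 0.0043 0 -0.001 0; 0 -4.2 0 0.0042 0 -0.0013 0; 0 -4.2 0 0.0041 0 -0.0016 0; 0 -4.2 0 0.004 0 -0.0019 0; 0 -4.2 0 0.0038 0 -0.0022 0; 0 -4.2 0 0.0036 0 -0.0024 0"

```text
t: 60.3
eef_pos: [0.5471, 0.1777, 0.3134]
ee_rot: [3.13, 1.117, 0.015]
force: [-1.1, -0.3, -2.5]
width: 0.0157
gripper_force: 60.0
```

Request:
move_arm --rows "0 -2.4 0 0.001 0 -0.0058 0; 0 -2.4 0 0.0008 0 -0.0058 0; 0 -2.4 0 0.0005 0 -0.0058 0; 0 -2.4 0 0.0003 0 -0.0058 0; 0 -2.4 0 0 0 -0.0058 0; 0 0 0 0 0.004 0 0; 0 0 0 0 -0.004 0 0; 0 0 0 0 0 0 0"

```text
t: 61.3
eef_pos: [0.5746, 0.1788, 0.3228]
ee_rot: [3.125, 1.323, 0.01]
force: [-0.6, 0.9, -2.8]
width: 0.0155
gripper_force: 60.0
```

Request:
move_arm --rows "0 0 0 0 0 0 0; 0 0 0 0 0 0 0; 0 0 0 0 0 0 0; 0 0 0 0 0 0 0"

```text
t: 61.8
eef_pos: [0.5748, 0.1781, 0.3224]
ee_rot: [3.124, 1.325, 0.008]
force: [0.3, 0.0, -2.7]
width: 0.0156
gripper_force: 60.0
```

Run:
```python
from h import *
st(); plan([((.486,.18,.36),0,1.4,14)])
```

```text
t61.8 G [0.5855 0.1784 0.3251] tilt -75.9 head 1.5 roll 0.3 F [ 0.3  0.  -2.7] w 0.0156 gf 60.0 q [ 0.33  0.93  0.92 -0.86 -2.75  0.67]
14 rows
[[ 0.   5.4 -0.  -3.4 -0.3  5.7]
 [ 0.   5.4 -0.  -3.9 -0.3  5.3]
 [ 0.   5.4 -0.  -4.4 -0.3  4.9]
 [ 0.   5.4 -0.  -4.8 -0.3  4.5]
 [ 0.   5.4 -0.  -5.2 -0.3  4. ]
 [ 0.   5.4 -0.  -5.6 -0.3  3.5]
 [ 0.   5.4 -0.  -5.9 -0.3  3. ]
 [ 0.   5.4 -0.  -6.2 -0.3  2.4]
 [ 0.   5.4 -0.  -6.4 -0.3  1.8]
 [ 0.   5.4 -0.  -6.5 -0.3  1.2]
 [ 0.   5.4 -0.  -6.6 -0.3  0.6]
 [ 0.   5.4 -0.  -6.6 -0.3 -0. ]
 [ 0.   5.4 -0.  -6.6 -0.3 -0.7]
 [ 0.   5.4 -0.  -6.5 -0.3 -1.3]]
```

Request:
move_arm --rows "0 5.4 0 -0.0034 0 0.0057 0; 0 5.4 0 -0.0039 0 0.0053 0; 0 5.4 0 -0.0044 0 0.0049 0; 0 5.4 0 -0.0048 0 0.0045 0; 0 5.4 0 -0.0052 0 0.004 0; 0 5.4 0 -0.0056 0 0.0035 0; 0 5.4 0 -0.0059 0 0.003 0; 0 5.4 0 -0.0062 0 0.0024 0"

```text
t: 62.8
eef_pos: [0.524, 0.1768, 0.3379]
ee_rot: [3.137, 0.568, 0.023]
force: [-0.2, 0.5, -1.9]
width: 0.0156
gripper_force: 60.0
```

Request:
move_arm --rows "0 5.4 0 -0.0064 0 0.0018 0; 0 5.4 0 -0.0065 0 0.0012 0; 0 5.4 0 -0.0066 0 0.0006 0; 0 5.4 0 -0.0066 0 0 0; 0 5.4 0 -0.0066 0 -0.0007 0; 0 5.4 0 -0.0065 0 -0.0013 0; 0 0 -0.24 -0.0012 0.0115 0.0012 0; 0 0 -0.24 -0.0024 0.0234 0.0025 0"

```text
t: 63.8
eef_pos: [0.4828, 0.1407, 0.3457]
ee_rot: [3.138, 0.007, 0.036]
force: [-0.3, -0.8, -3.1]
width: 0.0158
gripper_force: 60.0
```

Request:
move_arm --rows "0 0 -0.24 -0.0025 0.0234 0.0025 0; 0 0 -0.24 -0.0026 0.0234 0.0025 0; 0 0 -0.24 -0.0027 0.0234 0.0025 0; 0 0 -0.24 -0.0028 0.0234 0.0025 0; 0 0 -0.24 -0.0029 0.0234 0.0025 0; 0 0 -0.24 -0.003 0.0233 0.0025 0; 0 0 -0.24 -0.0031 0.0233 0.0025 0; 0 0 -0.24 -0.0032 0.0233 0.0025 0"

```text
t: 64.8
eef_pos: [0.4693, -0.0481, 0.3261]
ee_rot: [3.138, 0.008, 0.067]
force: [0.2, -0.1, -2.8]
width: 0.0155
gripper_force: 60.0
```

Request:
move_arm --rows "0 0 -0.24 -0.0033 0.0233 0.0025 0; 0 0 -0.24 -0.0034 0.0233 0.0025 0; 0 0 -0.24 -0.0035 0.0233 0.0025 0; 0 0 -0.24 -0.0036 0.0233 0.0025 0; 0 0 -0.24 -0.0037 0.0232 0.0025 0; 0 0 -0.24 -0.0038 0.0232 0.0025 0; 0 0 -0.24 -0.0039 0.0232 0.0025 0; 0 0 -0.24 -0.004 0.0232 0.0025 0"

```text
t: 65.8
eef_pos: [0.4552, -0.2359, 0.3069]
ee_rot: [3.139, 0.008, 0.101]
force: [-0.0, -0.1, -3.1]
width: 0.0155
gripper_force: 60.0
```

Run:
```python
from h import *
st();plan([((.4455,-.3838,.30),0,7.2,8),((.4455,-.3838,.086),0,7.2,8)])
a,_=arm.grab_frame("scene"); b,_=arm.grab_frame("top")
a=cv2.resize(a[110:280,130:300],(400,400),interpolation=cv2.INTER_CUBIC);b=cv2.resize(b[95:165,140:230],(514,400),interpolation=cv2.INTER_CUBIC)
cv2.imwrite("pics/s11.png",np.hstack([a[:,40:320],b]))
```

```text
t65.8 G [ 0.4553 -0.2358  0.3179] tilt -0.4 head 5.8 roll 0.1 F [-0.  -0.1 -3.1] w 0.0155 gf 60.0 q [-0.09  0.05 -0.22  0.   -1.31  1.76]
8 rows
[[ 0.   0.1 -0.2 -3.  18.3  2.3]
 [ 0.   0.1 -0.2 -3.1 18.3  2.3]
 [ 0.   0.1 -0.2 -3.2 18.3  2.3]
 [ 0.   0.1 -0.2 -3.2 18.2  2.3]
 [ 0.   0.1 -0.2 -3.3 18.2  2.3]
 [ 0.   0.1 -0.2 -3.3 18.2  2.3]
 [ 0.   0.1 -0.2 -3.4 18.2  2.3]
 [ 0.   0.1 -0.2 -3.5 18.2  2.2]]
8 x [-0.  -0.  -0.  -0.  -0.  26.7]
```

View pics/s11.png

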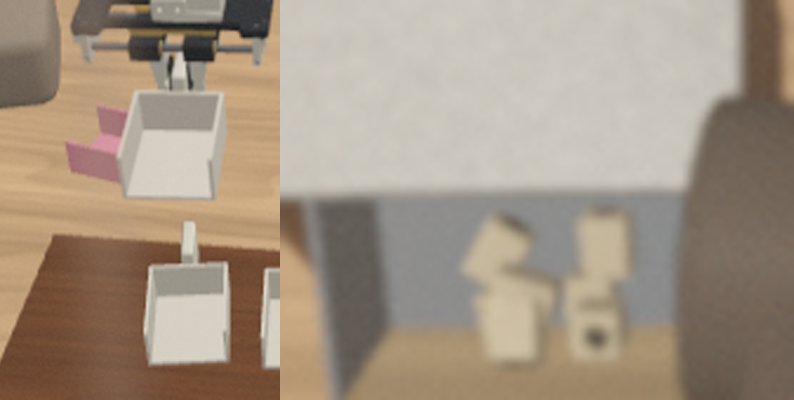

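All three scoops are empty. In the hopper I can make out about six props: (500,245), (525,285), (510,325), (604,240), (590,290) and (597,330). Now I place C.

Request:
move_arm --rows "0 0.1 -0.2 -0.003 0.0183 0.0023 0; 0 0.1 -0.2 -0.0031 0.0183 0.0023 0; 0 0.1 -0.2 -0.0032 0.0183 0.0023 0; 0 0.1 -0.2 -0.0032 0.0182 0.0023 0; 0 0 -0.2 -0.0033 0.0182 0.0023 0; 0 0 -0.2 -0.0033 0.0182 0.0023 0; 0 0 -0.2 -0.0034 0.0182 0.0023 0; 0 0 0 -0.0035 0.0182 0.0022 0"

```text
t: 66.9
eef_pos: [0.4464, -0.3836, 0.2894]
ee_rot: [3.138, -0.001, 0.126]
force: [0.5, 0.9, -2.2]
width: 0.0157
gripper_force: 60.0
```

Request:
move_arm --rows "0 0 0 0 0 0.02 0; 0 0 0 0 0 0.03 0; 0 0 0 0 0 0.033 0; 0 0 0 0 0 0.033 0; 0 0 0 0 0 0.033 0; 0 0 0 0 0 0.03 0; 0 0 0 0 0 0.02 0; 0 0 0 0 0 0.01 0"

```text
t: 67.9
eef_pos: [0.4465, -0.3837, 0.0794]
ee_rot: [3.139, 0.0, 0.125]
force: [-0.5, -0.0, -2.8]
width: 0.0157
gripper_force: 60.0
```

Run:
```python
from h import *
st();plan([((.4455,-.3838,.0625),0,7.2,4)])
```

```text
t67.9 G [ 0.4465 -0.3837  0.0904] tilt -0.0 head 7.2 roll 0.2 F [-0.5 -0.  -2.8] w 0.0157 gf 60.0 q [-0.38  0.36 -0.38  0.   -0.83  2.07]
4 x [ 0.   0.  -0.  -0.2 -0.   7. ]
```

Request:
move_arm --rows "0 0 0 0 0 0.007 0; 0 0 0 0 0 0.007 0; 0 0 0 0 0 0.007 0; 0 0 0 0 0 0.006 0; 0 0 0 0 0 0.001 0; 0 0 0 0 0 0 0.06; 0 0 0 0 0 0 0.06; 0 0 0 0 0 0 0.06"

```text
t: 68.9
eef_pos: [0.4474, -0.3838, 0.0532]
ee_rot: [3.137, -0.002, 0.126]
force: [0.2, 0.5, 0.2]
width: 0.0402
gripper_force: 0.0
```

Request:
move_arm --rows "0 0 0 0 0 0 0.06; 0 0 0 0 0 -0.015 0.06; 0 0 0 0 0 -0.03 0.06; 0 0 0 0 0 -0.03 0.06; 0 0 0 0 0 -0.04 0.06; 0 0 0 0 0 -0.04 0.04; 0 0 0 0 0 -0.02 0.02; 0 0 0 0 0 0 0"

```text
t: 69.9
eef_pos: [0.4475, -0.3835, 0.2308]
ee_rot: [3.135, -0.005, 0.126]
force: [-0.2, 0.3, -0.6]
width: 0.0356
gripper_force: 0.0
```

Run:
```python
from h import *
st();scoops(dict(MS,C=(.437,-.385)),"f");plan([((.44,.178,.26),0,1.4,14),((.44,.178,.105),0,1.4,8),((.472,.178,.105),0,1.4,2)])
```

```text
t69.9 G [ 0.4475 -0.3834  0.2418] tilt 0.3 head 7.2 roll 0.4 F [-0.2  0.3 -0.6] w 0.0356 gf 0.0 q [-0.37  0.22 -0.2   0.   -1.15  2.07]
top A few 0
top B few 4
top C rect c [ 0.431 -0.384] sz [0.042 0.017] ang 9.0 pca 16.0
scene A rect c [ 0.4249 -0.1173] sz [0.061 0.014] ang 9.0 pca 8.2
scene B rect c [ 0.439  -0.2538] sz [0.06  0.014] ang 12.9 pca 11.6
scene C rect c [ 0.4409 -0.3843] sz [0.058 0.014] ang 7.0 pca 8.0
14 rows
[[  0.   -0.    0.4   4.6 -39.8  -1.6]
 [  0.   -0.    0.4   4.3 -39.8  -1.6]
 [  0.   -0.    0.4   4.  -39.9  -1.6]
 [  0.   -0.    0.4   3.7 -39.9  -1.6]
 [  0.   -0.    0.4   3.4 -39.9  -1.6]
 [  0.   -0.    0.4   3.1 -39.9  -1.6]
 [  0.   -0.    0.4   2.8 -40.   -1.6]
 [  0.   -0.    0.4   2.5 -40.   -1.6]
 [  0.   -0.    0.4   2.3 -40.   -1.6]
 [  0.   -0.    0.4   2.  -40.   -1.6]
 [  0.   -0.    0.4   1.7 -40.   -1.5]
 [  0.   -0.    0.4   1.4 -40.   -1.5]
 [  0.   -0.    0.4   1.1 -40.   -1.5]
 [  0.   -0.    0.4   0.8 -40.   -1.5]]
8 x [ 0.  -0.   0.  -0.  -0.  19.4]
2 x [ 0.   0.   0.  16.   0.4  0. ]
```

Run:
```python
import cv2,numpy as np
a=cv2.imread("pics/f_scene.png");b=cv2.imread("pics/f_top.png")
a=cv2.resize(a[110:400,110:500],(470,350),interpolation=cv2.INTER_CUBIC);b=cv2.resize(b[98:168,137:203],(330,350),interpolation=cv2.INTER_CUBIC)
cv2.imwrite("pics/s12.png",np.hstack([a,b]))
```

```text
(no output)
```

View pics/s12.png

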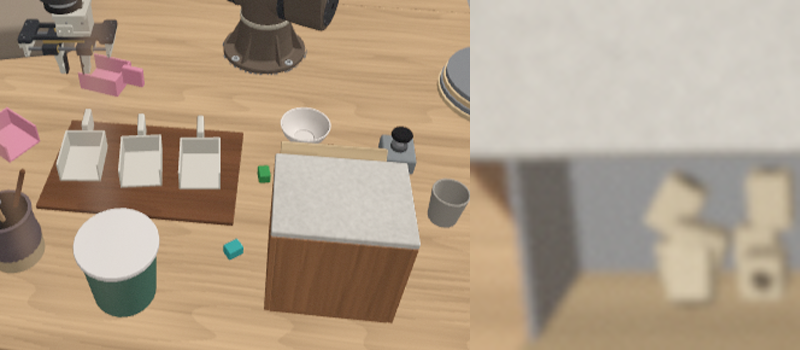

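Request:
move_arm --rows "0 0 0.4 0.0046 -0.0398 -0.0016 0; 0 0 0.4 0.0043 -0.0398 -0.0016 0; 0 0 0.4 0.004 -0.0399 -0.0016 0; 0 0 0.4 0.0037 -0.0399 -0.0016 0; 0 0 0.4 0.0034 -0.0399 -0.0016 0; 0 0 0.4 0.0031 -0.0399 -0.0016 0; 0 0 0.4 0.0028 -0.04 -0.0016 0; 0 0 0.4 0.0025 -0.04 -0.0016 0"

```text
t: 71.0
eef_pos: [0.4419, -0.0613, 0.2385]
ee_rot: [3.138, 0.0, 0.069]
force: [0.7, -0.8, 0.2]
width: 0.0004
gripper_force: 0.0
```

Request:
move_arm --rows "0 0 0.4 0.0023 -0.04 -0.0016 0; 0 0 0.4 0.002 -0.04 -0.0016 0; 0 0 0.4 0.0017 -0.04 -0.0015 0; 0 0 0.4 0.0014 -0.04 -0.0015 0; 0 0 0.4 0.0011 -0.04 -0.0015 0; 0 0 0.4 0.0008 -0.04 -0.0015 0; 0 0 0 0 0 0 0; 0 0 0 0 0 0 0"

```text
t: 72.0
eef_pos: [0.4389, 0.1774, 0.2468]
ee_rot: [3.137, -0.0, 0.028]
force: [0.1, -0.1, -0.7]
width: 0.0005
gripper_force: 0.0
```

Run:
```python
from h import *
st();plan([((.44,.178,.105),0,1.4,8),((.472,.178,.105),0,1.4,4)])
```

```text
t72.0 G [0.4389 0.1775 0.2578] tilt 0.0 head 1.6 roll 0.3 F [ 0.1 -0.1 -0.7] w 0.0005 gf 0.0 q [ 0.8   0.01 -0.4   0.   -1.17  0.79]
8 x [ 0.  -0.   0.   0.1 -0.2 19.1]
4 x [ 0.   0.  -0.   8.   0.2 -0. ]
```

The picture shows all three scoops empty and upright on the board, no stray props on the table, and the props heaped in the hopper at (690,240) and (765,230). Now I shut the bin by pushing the pull's outer end with closed fingers.

Request:
move_arm --rows "0 0 0 0 0 0.019 0; 0 0 0 0 0 0.019 0; 0 0 0 0 0 0.019 0; 0 0 0 0 0 0.019 0; 0 0 0 0 0 0.019 0; 0 0 0 0 0 0.019 0; 0 0 0 0 0 0.019 0; 0 0 0 0 0 0.019 0"

```text
t: 73.0
eef_pos: [0.4396, 0.1759, 0.0949]
ee_rot: [3.138, -0.002, 0.026]
force: [0.2, -0.0, 0.5]
width: 0.0006
gripper_force: 0.0
```

Request:
move_arm --rows "0 0 0 0.008 0 0 0; 0 0 0 0.008 0 0 0; 0 0 0 0.008 0 0 0; 0 0 0 0.006 0 0 0; 0 0 0 0 0 0 0"

```text
t: 73.62
eef_pos: [0.4703, 0.1781, 0.0958]
ee_rot: [3.138, -0.002, 0.027]
force: [-0.3, 1.2, 0.5]
width: 0.0005
gripper_force: 0.0
```

Run:
```python
from h import *
st();plan([((.568,.179,.168),0,1.4,12)])
```

```text
t73.6 G [0.4702 0.1781 0.1068] tilt 0.1 head 1.6 roll 0.2 F [-0.3  1.2  0.5] w 0.0005 gf 0.0 q [ 0.76  0.22 -0.55  0.01 -0.81  0.84]
12 x [ 0.  -0.   0.   8.2  0.2 -5.1]
```

Request:
move_arm --rows "0 0 0 0.006 0 -0.003 0; 0 0 0 0.007 0 -0.005 0; 0 0 0 0.007 0 -0.005 0; 0 0 0 0.007 0 -0.005 0; 0 0 0 0.007 0 -0.005 0; 0 0 0 0.007 0 -0.005 0; 0 0 0 0.007 0 -0.005 0; 0 0 0 0 0 0 0"

```text
t: 74.62
eef_pos: [0.5121, 0.1778, 0.1308]
ee_rot: [3.135, 0.008, 0.027]
force: [-38.4, 1.5, 39.2]
width: 0.0005
gripper_force: 24.2
```

Run:
```python
from h import *
st();plan([((.560,.179,.166),0,1.4,6)])
```

```text
t74.6 G [0.5122 0.1779 0.1418] tilt -0.4 head 1.6 roll 0.4 F [-38.4   1.5  39.2] w 0.0005 gf 24.2 q [ 0.7   0.24 -0.42  0.   -0.93  0.9 ]
6 x [ 0.1  0.1  0.   8.   0.1 -4.1]
```

The push jammed: its line of action ran through the hinge, because the tool rose more slowly than the pull's corner. I ease off, then follow the true arc, rising faster.

Request:
move_arm --rows "0 0 0 -0.004 0 0 0; 0 0 0 -0.004 0 0 0; 0 0 0 -0.004 0 0.003 0; 0 0 0 0 0 0 0"

```text
t: 75.12
eef_pos: [0.5057, 0.1793, 0.1256]
ee_rot: [3.138, -0.002, 0.028]
force: [-0.3, 0.1, -0.0]
width: 0.0002
gripper_force: 0.0
```

Run:
```python
from h import *
st()
p,d=arm.grab_frame("top"); X=cloud("top",d)
k=(X[...,0]>.46)&(X[...,0]<.65)&(X[...,1]>.075)&(X[...,1]<.29)&(X[...,2]>.15)&(X[...,2]<.205)
Q=X[k]
for y0 in (.085,.095,.105,.27,.275):
    q=Q[np.abs(Q[:,1]-y0)<.006]
    if len(q): print(y0,len(q),np.round(q[q[:,2].argmax()],4),np.round([q[:,0].min(),q[:,0].max()],4))
```

```text
t75.1 G [0.5057 0.1793 0.1366] tilt 0.1 head 1.6 roll 0.2 F [-0.3  0.1 -0. ] w 0.0002 gf 0.0 q [ 0.71  0.23 -0.44  0.01 -0.9   0.89]
0.085 31 [0.5755 0.0885 0.1846] [0.568  0.6484]
0.095 30 [0.4688 0.0944 0.1949] [0.4688 0.5932]
0.105 26 [0.5659 0.1044 0.1876] [0.5659 0.5934]
0.27 3 [0.4649 0.2659 0.2033] [0.4637 0.4649]
```

Request:
move_arm --rows "0 0 0 0.005 0 -0.001 0; 0 0 0 0.004 0 -0.005 0; 0 0 0 0.004 0 -0.005 0; 0 0 0 0.004 0 -0.005 0; 0 0 0 0.004 0 -0.0045 0; 0 0 0 0.004 0 -0.0045 0"

```text
t: 75.92
eef_pos: [0.531, 0.1799, 0.1511]
ee_rot: [3.138, -0.002, 0.028]
force: [-1.3, 0.1, -0.7]
width: 0.0006
gripper_force: 0.6
```

```bash
cat >> h.py <<'E'
def panel():
    p,d=arm.grab_frame("top"); X=cloud("top",d)
    for y0 in (.085,.095,.105,.115,.125):
        k=(X[...,0]>.53)&(X[...,0]<.648)&(np.abs(X[...,1]-y0)<.005)&(X[...,2]>.15)&(X[...,2]<.215); q=X[k]
        if len(q): i=q[:,2]>q[:,2].max()-.006; print(y0,np.round(q[i].mean(0),4),"th~%.3f"%np.arcsin((.645-q[i,0].mean())/.185))
E
python3 - <<'E'
from h import *
st(); panel()
E
```

```text
t75.9 G [0.531  0.18   0.1621] tilt 0.1 head 1.6 roll 0.2 F [-1.3  0.1 -0.7] w 0.0006 gf 0.6 q [ 0.68  0.24 -0.36  0.01 -0.97  0.92]
0.085 [0.6012 0.0839 0.1919] th~0.239
0.095 [0.6009 0.0948 0.1935] th~0.240
0.105 [0.6003 0.1047 0.1924] th~0.244
0.115 [0.6005 0.1148 0.191 ] th~0.243
0.125 [0.5991 0.1251 0.1908] th~0.251
```

Request:
move_arm --rows "0 0 0 0.004 0 -0.003 0; 0 0 0 0.004 0 -0.003 0; 0 0 0 0.004 0 -0.003 0; 0 0 0 0.004 0 -0.003 0; 0 0 0 0.004 0 -0.0025 0; 0 0 0 0.004 0 -0.002 0"

```text
t: 76.72
eef_pos: [0.555, 0.1807, 0.1676]
ee_rot: [3.138, -0.002, 0.028]
force: [-0.8, 0.2, 0.8]
width: 0.0003
gripper_force: 0.4
```

Run:
```python
from h import *
st(); panel()
```

```text
t76.7 G [0.5549 0.1807 0.1786] tilt 0.1 head 1.6 roll 0.2 F [-0.8  0.2  0.8] w 0.0003 gf 0.4 q [ 0.65  0.26 -0.29  0.   -1.02  0.94]
0.085 [0.6281 0.0843 0.1959] th~0.091
0.095 [0.6288 0.0946 0.2015] th~0.087
0.105 [0.6281 0.1046 0.1971] th~0.092
0.115 [0.6276 0.115  0.1979] th~0.094
0.125 [0.6265 0.1249 0.1982] th~0.100
```

Request:
move_arm --rows "0 0 0 0.004 0 -0.002 0; 0 0 0 0.004 0 -0.002 0; 0 0 0 0.004 0 -0.001 0; 0 0 0 0 0 0 0"

```text
t: 77.28
eef_pos: [0.567, 0.1811, 0.1725]
ee_rot: [3.138, -0.002, 0.028]
force: [-1.4, -0.6, 0.3]
width: -0.0001
gripper_force: 0.0
```

Run:
```python
from h import *
st(); panel()
```

```text
t77.3 G [0.567  0.1811 0.1835] tilt 0.1 head 1.6 roll 0.2 F [-1.4 -0.6  0.3] w -0.0001 gf 0.0 q [ 0.64  0.28 -0.26  0.   -1.04  0.96]
0.085 [0.6412 0.0849 0.2001] th~0.021
0.095 [0.641  0.0946 0.1982] th~0.022
0.105 [0.6414 0.1047 0.1984] th~0.019
0.115 [0.6417 0.1156 0.1987] th~0.018
0.125 [0.6385 0.1276 0.2028] th~0.035
```

Request:
move_arm --rows "0 0 0 0.0015 0 0 0; 0 0 0 0.0015 0 0 0; 0 0 0 0.001 0 0 0; 0 0 0 0 0 0 0"

```text
t: 77.82
eef_pos: [0.5707, 0.1811, 0.1724]
ee_rot: [3.138, -0.002, 0.028]
force: [-0.3, -0.3, 0.5]
width: 0.0009
gripper_force: 0.0
```

Request:
move_arm --rows "0 0 0 0.001 0 0 0; 0 0 0 0 0 0 0"

```text
t: 78.08
eef_pos: [0.5716, 0.1812, 0.1724]
ee_rot: [3.138, -0.002, 0.028]
force: [0.2, 0.5, -0.4]
width: 0.0004
gripper_force: 0.0
```

Run:
```python
from h import *
st(); panel()
```

```text
t78.1 G [0.5716 0.1812 0.1834] tilt 0.1 head 1.6 roll 0.2 F [ 0.2  0.5 -0.4] w 0.0004 gf 0.0 q [ 0.64  0.28 -0.25  0.   -1.04  0.96]
0.085 [0.6452 0.0855 0.2017] th~-0.001
0.095 [0.6438 0.0955 0.2003] th~0.006
0.105 [0.6432 0.106  0.1994] th~0.010
0.115 [0.6435 0.1151 0.2002] th~0.008
0.125 [0.6451 0.1245 0.2033] th~-0.000
```

Request:
move_arm --rows "0 0 0 0.001 0 0 0; 0 0 0 0.001 0 0 0; 0 0 0 0 0 0 0"

```text
t: 78.5
eef_pos: [0.5736, 0.1812, 0.1724]
ee_rot: [3.138, -0.002, 0.028]
force: [-0.2, -0.0, -0.9]
width: 0.0002
gripper_force: 0.1
```

Request:
move_arm --rows "0 0 0 0.001 0 0 0; 0 0 0 0.001 0 0 0; 0 0 0 0 0 0 0"

```text
t: 78.88
eef_pos: [0.5737, 0.1812, 0.1723]
ee_rot: [3.137, 0.001, 0.028]
force: [-9.8, 2.1, 6.2]
width: 0.0005
gripper_force: 4.8
```

Run:
```python
from h import *
st(); panel()
```

```text
t78.9 G [0.5737 0.1812 0.1833] tilt -0.1 head 1.6 roll 0.2 F [-9.8  2.1  6.2] w 0.0005 gf 4.8 q [ 0.63  0.29 -0.24  0.   -1.05  0.96]
0.085 [0.6445 0.0837 0.2011] th~0.003
0.095 [0.6445 0.0964 0.2015] th~0.003
0.105 [0.6439 0.1061 0.1984] th~0.006
0.115 [0.6437 0.1164 0.1988] th~0.007
0.125 [0.6436 0.1245 0.1999] th~0.008
```

Force rises with no travel, so the bin is shut. One more nudge, then retreat and go to the tally.

Request:
move_arm --rows "0 0 0 0.001 0 0 0; 0 0 0 0 0 0 0; 0 0 0 -0.01 0 0 0; 0 0 0 -0.025 0 0 0; 0 0 0 -0.03 0 0 0; 0 0 0 -0.03 0 -0.02 0; 0 0 0 -0.02 0 -0.03 0; 0 0 0 0 0 0 0"

```text
t: 79.92
eef_pos: [0.4618, 0.179, 0.225]
ee_rot: [3.141, -0.007, 0.029]
force: [0.3, 1.5, 0.0]
width: 0.0005
gripper_force: 0.0
```

Run:
```python
from h import *
st(); panel()
plan([((.406,.3382,.20),0,1.6,8),((.406,.3382,.120),0,1.6,6)])
```

```text
t79.9 G [0.4617 0.179  0.236 ] tilt 0.4 head 1.7 roll 0.0 F [0.3 1.5 0. ] w 0.0005 gf 0.0 q [ 0.77  0.06 -0.4   0.01 -1.11  0.83]
0.085 [0.645  0.0855 0.2005] th~-0.000
0.095 [0.6446 0.0967 0.2002] th~0.002
0.105 [0.6442 0.1067 0.2016] th~0.004
0.115 [0.6446 0.1161 0.1993] th~0.002
0.125 [0.6437 0.1256 0.1978] th~0.007
8 x [  0.   -0.    0.   -6.4 -20.1   4.3]
6 x [ 0.  -0.   0.  -0.  -0.  13.3]
```

Request:
move_arm --rows "0 0 0 -0.0064 -0.0201 0.0043 0; 0 0 0 -0.0064 -0.0201 0.0043 0; 0 0 0 -0.0064 -0.0201 0.0043 0; 0 0 0 -0.0064 -0.0201 0.0043 0; 0 0 0 -0.0064 -0.0201 0.0043 0; 0 0 0 -0.0064 -0.0201 0.0043 0; 0 0 0 -0.0064 -0.0201 0.0043 0; 0 0 0 -0.0064 -0.0201 0.0043 0"

```text
t: 80.97
eef_pos: [0.4055, 0.3388, 0.1867]
ee_rot: [3.138, -0.002, 0.028]
force: [-0.4, 0.7, -0.2]
width: 0.0004
gripper_force: 0.0
```

Request:
move_arm --rows "0 0 0 0 0 0.0133 0; 0 0 0 0 0 0.0133 0; 0 0 0 0 0 0.0133 0; 0 0 0 0 0 0.0133 0; 0 0 0 0 0 0.0133 0; 0 0 0 0 0 0.0133 0; 0 0 0 0 0 0 0"

```text
t: 81.85
eef_pos: [0.4057, 0.3364, 0.106]
ee_rot: [3.136, -0.001, 0.028]
force: [-0.3, -0.3, 0.2]
width: 0.0005
gripper_force: 0.0
```

Run:
```python
from h import *
st(); plan([((.406,.3382,.101),0,1.6,6)])
```

```text
t81.8 G [0.4057 0.3365 0.117 ] tilt 0.0 head 1.6 roll 0.3 F [-0.3 -0.3  0.2] w 0.0005 gf 0.0 q [ 1.07  0.24 -0.48  0.   -0.85  0.53]
6 x [ 0.1 -0.  -0.   0.1 -0.3  2.7]
```

Request:
move_arm --rows "0 0 0 0 -0.0005 0.003 0; 0 0 0 0 -0.0005 0.004 0; 0 0 0 0 0 0.004 0; 0 0 0 0 0 0.004 0; 0 0 0 0 0 0.003 0; 0 0 0 0 0 0.002 0; 0 0 0 0 0 0.001 0; 0 0 0 0 0 0 0"

```text
t: 82.85
eef_pos: [0.4063, 0.3386, 0.0866]
ee_rot: [3.139, -0.002, 0.028]
force: [-1.7, 0.9, 6.1]
width: 0.0004
gripper_force: 2.9
```

Request:
move_arm --rows "0 0 0 0 0 0.001 0; 0 0 0 0 0 0.001 0; 0 0 0 0 0 0 0"

```text
t: 83.22
eef_pos: [0.4063, 0.3386, 0.0846]
ee_rot: [3.139, -0.002, 0.028]
force: [-1.0, 0.4, 6.0]
width: 0.0002
gripper_force: 3.2
```

Request:
move_arm --rows "0 0 0 0 0 0.001 0; 0 0 0 0 0 0 0"

```text
t: 83.48
eef_pos: [0.4063, 0.3385, 0.0837]
ee_rot: [3.139, -0.002, 0.028]
force: [-1.6, 0.9, 6.2]
width: 0.0004
gripper_force: 3.3
```

Request:
move_arm --rows "0 0 0 0 0 0.001 0; 0 0 0 0 0 0 0"

```text
t: 83.72
eef_pos: [0.4064, 0.3385, 0.0827]
ee_rot: [3.139, -0.003, 0.028]
force: [-1.3, 0.4, 7.7]
width: 0.0006
gripper_force: 3.5
```

Request:
move_arm --rows "0 0 0 0 0 0.001 0; 0 0 0 0 0 0 0"

```text
t: 83.98
eef_pos: [0.4064, 0.3386, 0.082]
ee_rot: [3.139, -0.003, 0.028]
force: [-3.5, -0.1, 11.0]
width: 0.0006
gripper_force: 4.9
```

Request:
move_arm --rows "0 0 0 0 0 0.001 0; 0 0 0 0 0 0 0"

```text
t: 84.22
eef_pos: [0.4065, 0.3386, 0.0819]
ee_rot: [3.139, -0.003, 0.029]
force: [-4.6, -1.4, 18.0]
width: 0.0005
gripper_force: 9.2
```

The plunger is at its stop (18 N, no further travel). I release it, retreat and check the final state.

Request:
move_arm --rows "0 0 0 0 0 0 0; 0 0 0 0 0 -0.004 0; 0 0 0 0 0 -0.008 0; 0 0 0 0 0 -0.012 0; 0 0 0 0 0 -0.025 0; 0 0 0 0 0 -0.04 0; 0 0 0 0 0 -0.04 0; 0 0 0 0 0 -0.02 0"

```text
t: 85.22
eef_pos: [0.4059, 0.3386, 0.2315]
ee_rot: [3.139, -0.003, 0.028]
force: [0.0, -0.9, 0.4]
width: 0.0005
gripper_force: 0.0
```

Request:
move_arm --rows "0 0 0 0 0 -0.01 0; 0 0 0 0 0 0 0; 0 0 0 0 0 0 0; 0 0 0 0 0 0 0"

```text
t: 85.72
eef_pos: [0.4055, 0.3383, 0.2382]
ee_rot: [3.136, -0.001, 0.028]
force: [-0.8, -1.1, 0.3]
width: 0.0003
gripper_force: 0.0
```

Run:
```python
from h import *
st(); panel(); scoops(dict(MS,C=(.437,-.385)),"g")
p,d=arm.grab_frame("scene"); X=cloud("scene",d); k=(np.abs(X[...,0]-.406)<.02)&(np.abs(X[...,1]-.338)<.02)&(X[...,2]<.11)&(X[...,2]>.06); print("knob z",np.percentile(X[k][:,2],[50,90]) if k.any() else None)
cv2.imwrite("pics/fin.png",cv2.resize(p[100:400,100:500],(800,600),interpolation=cv2.INTER_CUBIC))
```

```text
t85.7 G [0.4055 0.3384 0.2492] tilt 0.0 head 1.6 roll 0.3 F [-0.8 -1.1  0.3] w 0.0003 gf 0.0 q [ 1.07  0.12 -0.3   0.   -1.16  0.53]
0.085 [0.6452 0.0852 0.2002] th~-0.001
0.095 [0.6438 0.0951 0.1995] th~0.007
0.105 [0.6445 0.1052 0.1974] th~0.003
0.115 [0.6437 0.1158 0.1998] th~0.007
0.125 [0.6438 0.1256 0.2   ] th~0.007
top A rect c [ 0.4268 -0.1157] sz [0.055 0.015] ang 6.5 pca 10.0
top B rect c [ 0.4386 -0.2524] sz [0.055 0.015] ang 10.0 pca 11.0
top C rect c [ 0.4377 -0.383 ] sz [0.057 0.017] ang 7.9 pca 7.1
scene A rect c [ 0.4267 -0.1171] sz [0.062 0.014] ang 8.9 pca 7.3
scene B rect c [ 0.4399 -0.2533] sz [0.058 0.015] ang 13.4 pca 13.4
scene C rect c [ 0.4393 -0.3836] sz [0.061 0.017] ang 6.0 pca 7.1
knob z [0.09146405 0.09472096]
```

View pics/fin.png

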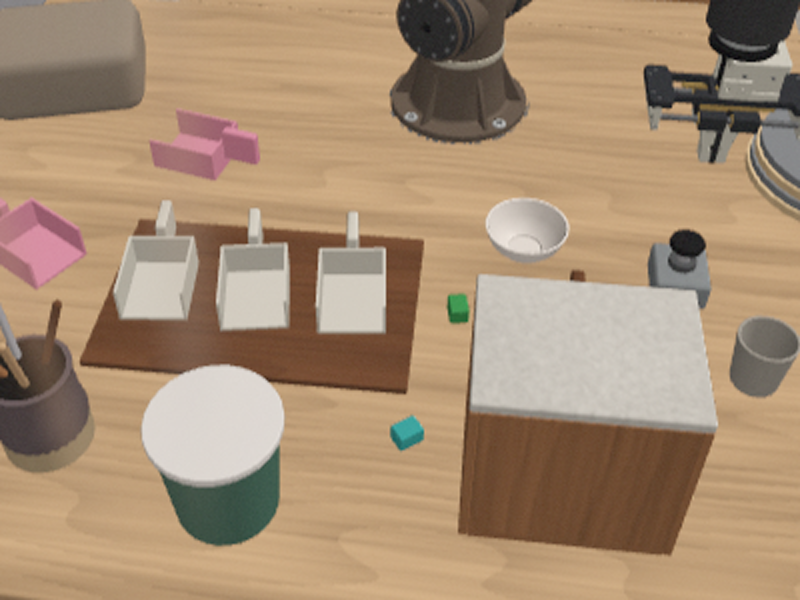

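The final view shows the scoops empty and upright on the board at (158,275), (254,285) and (351,290). The bin is shut, the knob is up at (687,243), and the bowl and cup haven't moved.

```bash
python3 -c "
from station import arm
print(arm.job_done())"
```

```text
the job is handed in; nothing more can be done
None
```

The job is handed in: I tipped all seven props into the bin (about six were visible in the heap, with none left in the scoops or on the table), shut the bin to its stop, pushed the plunger fully down and let it come back up, and left the three scoops empty and upright on the board, though one push on the pull briefly jammed and the wrist force reached about 55 N.

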